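# Put the reserve screws away and offer up the fullest tin

## Task

Sort out the screws for the next job: first put the unopened carton of screws (the one nearest you), lying flat, into the open top drawer of the small grey two-drawer unit and slide the drawer fully shut. Then lift each of the three identical closed tins in turn to feel its weight, leave the two lighter ones standing upright on the table, and finish holding the heaviest (fullest) one up, upright and still, about 20 cm above the table for the fitter to take: the job ends while you hold it, so do not put it down or let go. Leave the sanding block and the aluminium setting block where they are.

Things in the scene. Friction and masses are not known exactly. Their poses are not given: they have to be found in the camera images.
- carton: closed brown cardboard carton of screws, 68 mm (its x) x 102 mm (its y) x 47 mm tall, 0.55 kg, lying flat on the table beyond the tins, solid; grasp it across its 68 mm width. Origin: centre of its underside, z up
- cabinet: small grey steel two-drawer unit, 240 mm deep (x) x 174 mm wide (y) x 152 mm tall, fixed; its drawer fronts face its own -x, roughly towards the robot. The top drawer moves, the bottom one stays shut. Origin: centre of its underside, z up
- drawer (a joint): how far the top drawer stands open, m: 0 = fully shut, 0.18 = fully out; starts about 0.14 to 0.17. It slides along the unit's own x (out towards -x) and needs about 1 N of push plus light damping; it stays where it is left and does not spring
- drawer_in (a point): centre of the top drawer's inner floor, moves with the drawer; 81 mm above the table; x axis points into the unit, y across. Inner floor 210 mm (x) x 154 mm (y); side and back walls rise 43 mm above it; front sheet rises 65 mm above it, 6 mm below the unit's top. With the drawer open by q, the uncovered part of the floor runs from x = -0.105 to x = q - 0.107 here
- drawer_front (a point): centre of the outer face of the top drawer's front sheet (166 mm wide, 67 mm tall), moves with the drawer; 112 mm above the table. A folded pull lip, 62 mm wide, juts 13 mm out of the sheet 18 mm below this point, reaching 25 mm below it; the sheet is clear above that. x axis points into the unit (the way to push)
- boom (a point): a point inside the saw's fixed overhead boom, not part of the job but in the way: a grey beam on the robot's right, about 0.15 m wide and 0.34 to 0.53 m above the table, whose middle runs from about x -0.3, y -0.25 through x 0, y -0.33 and this point to x 0.85, y -0.56. An arm that starts beyond it must come over it to the work
- tin_1: plain round tinplate tin with a slip lid and a blank paper band, shut, one of three that look the same but hold different amounts of screws and so differ in weight (each under 0.7 kg; the heaviest is at least 0.15 kg heavier than either of the others). Body 60 mm across, lid 62 mm across and 16 mm deep, 62 mm tall overall; stands upright on the table. Origin: centre of its underside, z up
- tin_2: plain round tinplate tin with a slip lid and a blank paper band, shut, one of three that look the same but hold different amounts of screws and so differ in weight (each under 0.7 kg; the heaviest is at least 0.15 kg heavier than either of the others). Body 60 mm across, lid 62 mm across and 16 mm deep, 62 mm tall overall; stands upright on the table. Origin: centre of its underside, z up
- tin_3: plain round tinplate tin with a slip lid and a blank paper band, shut, one of three that look the same but hold different amounts of screws and so differ in weight (each under 0.7 kg; the heaviest is at least 0.15 kg heavier than either of the others). Body 60 mm across, lid 62 mm across and 16 mm deep, 62 mm tall overall; stands upright on the table. Origin: centre of its underside, z up
- sanding_block: bystander: brown cork sanding block beyond the carton, 67 x 114 x 35 mm. Origin: centre of its underside
- setting_block: bystander: bare aluminium block, 50 x 75 x 40 mm, at the far right in front of the larger parts cabinet. Origin: centre of its underside
There are look-alikes about, which are no part of the job. What is shaped like the tin_3 but black or orange is not meant. What is shaped like the carton but green is not meant.

How it is judged (in metres and radians):
On the way, in this order (a step that is already met when the one before it is completed fails the run):
1. the carton lies flat on the drawer's floor and is let go (x of carton in the frame of drawer_in between -0.075 and 0.075 m and y of carton in the frame of drawer_in between -0.05 and 0.05 m and z of carton in the frame of drawer_in between -0.006 and 0.006 m and angle between carton's own z axis and vertical below 0.12 rad and contact force between carton and the fingers below 0.1 N and linear speed of carton below 0.05 m/s), for 0.1 s.
2. the drawer is fully shut on the carton (x of carton in the frame of drawer_in between -0.075 and 0.075 m and y of carton in the frame of drawer_in between -0.05 and 0.05 m and z of carton in the frame of drawer_in between -0.006 and 0.006 m and angle between carton's own z axis and vertical below 0.12 rad and value of joint drawer below 0.004 m), for 0.2 s.
3. a first tin is lifted clear of the table (height (world z) of any of tin_1, tin_2, tin_3 above 0.012 m), for 0.2 s.
4. it is set down again (height (world z) of each of tin_1, tin_2, tin_3 below 0.004 m), for 0.1 s.
5. a second tin is lifted clear of the table (height (world z) of any of tin_1, tin_2, tin_3 above 0.012 m), for 0.2 s.
6. it is set down again (all of step 4), for 0.1 s.
At the end, for the whole second after the job is handed in: Carton flat in the top drawer, drawer shut to within 4 mm. The heaviest tin held in the fingers, still, upright within 14 degrees, underside 16 to 32 cm above the table. The two lighter tins (each pressing on the table with under 4.2 N) stand upright on the table, let go (all of step 2 and ((height (world z) of tin_1 between 0.16 and 0.32 m and angle between tin_1's own z axis and vertical below 0.25 rad and linear speed of tin_1 below 0.03 m/s and contact force between tin_1 and the fingers above 2 N and contact force between tin_1 and cabinet below 0.1 N and height (world z) of tin_2 between -0.004 and 0.004 m and angle between each of tin_2, tin_3's own z axis and vertical below 0.1 rad and contact force between each of tin_2, tin_3 and the fingers below 0.1 N and contact force between tin_2 and anything else between 1 and 4.2 N and height (world z) of tin_3 between -0.004 and 0.004 m and contact force between tin_3 and anything else between 1 and 4.2 N) or (height (world z) of tin_2 between 0.16 and 0.32 m and angle between tin_2's own z axis and vertical below 0.25 rad and linear speed of tin_2 below 0.03 m/s and contact force between tin_2 and the fingers above 2 N and contact force between tin_2 and cabinet below 0.1 N and height (world z) of tin_1 between -0.004 and 0.004 m and angle between each of tin_1, tin_3's own z axis and vertical below 0.1 rad and contact force between each of tin_1, tin_3 and the fingers below 0.1 N and contact force between tin_1 and anything else between 1 and 4.2 N and height (world z) of tin_3 between -0.004 and 0.004 m and contact force between tin_3 and anything else between 1 and 4.2 N) or (height (world z) of tin_3 between 0.16 and 0.32 m and angle between tin_3's own z axis and vertical below 0.25 rad and linear speed of tin_3 below 0.03 m/s and contact force between tin_3 and the fingers above 2 N and contact force between tin_3 and cabinet below 0.1 N and height (world z) of tin_1 between -0.004 and 0.004 m and angle between each of tin_1, tin_2's own z axis and vertical below 0.1 rad and contact force between each of tin_1, tin_2 and the fingers below 0.1 N and contact force between tin_1 and anything else between 1 and 4.2 N and height (world z) of tin_2 between -0.004 and 0.004 m and contact force between tin_2 and anything else between 1 and 4.2 N))); the arm keeps its last pose, push and grip.
It fails at once if a tin is tipped over (angle between any of tin_1, tin_2, tin_3's own z axis and vertical above 0.7 rad).
It fails at once if a bystander (sanding block, setting block) is shifted by more than 3 cm (distance of any of sanding_block, setting_block from where it was at the start of the episode above 0.03 m).
It also fails if it takes over 72 s, if anything falls off the work surface, if the arm or the gripper's body presses on something with over 40 N, if the wrist force passes 120 N, or if a joint passes its speed limit or range.

## Robot

A 7-joint arm with a two-finger parallel gripper is mounted at the origin on the work surface; the furniture and walls round the work are solid. World frame = base frame: x ahead of the robot, y to its left, z up, the work surface at z = 0. Lengths are in mm, angles in rad, forces in N, time in s.
With the tool pointing down it reaches from about 350 to 900 mm from the base axis. Payload 8.1 kg.
Tool frame: the origin (TCP) lies midway between the tips of the shut fingers; the grasp point (between the pads) lies 19 mm behind it; z points along the fingers, y is the line along which they close (so a half turn about z gives the same grasp; the last joint's range is limited). The gripper opens to 85 mm and grips with 20 to 120 N. Pads are 22 mm wide; open, the fingers measure 114 mm over their backs; the gripper's body (76 mm by 85 mm) begins 54 mm behind the grasp point. The pads swing forward as they close: fully open they stand 13 mm farther back than shut.
Start: joints at [-1.438, 0.434, 0.025, 1.573, -0.012, 1.134, -0.075], TCP at [146.04, 607.712, 231.323] pointing down, gripper open.
Joint ranges: [-2.62, 2.62], [-0.44, 2.09], [-1.27, 1.32], [0.08, 2.57], [-1.32, 4.46], [0.12, 2], [-2.74, 2.74]. Speed limits (rad/s): [2.22, 2.22, 3.01, 3.01, 3.14, 3.14, 3.14].

## Interface

Orientations are given as a 3x3 rotation matrix whose columns are the frame's x, y, z axes.
In Python, from plant import get_obs, camera, hand_in gives the robot as it stands.
- The arm moves only by the tool play_rows, never from a script. Its argument "commands" is a list that holds one entry, the list of rows, each a list of 5 numbers: the closure, from 0 (fully open) to 1 (shut), then the shift along the world's x, y, z in fractions of the full range, 1 being 50 cm, then the turn about the world's z in fractions of the full range, 1 being pi/2 rad. A call has 1 to 5 rows; each row is the pose to reach, as a shift and turn from the pose commanded when the call began; what a row does not reach only later rows make up. A row lasts 1/12 s, in which the tool goes at most 41.7 mm and 7.16 degrees, less where a joint would pass 70% of its speed; a pose out of reach is approached as far as the arm can. A shift or turn number past 1, either way, is cut back to 1. A call with a gripper value outside its range is refused whole. The fingers move at their own pace and stop on an object; the grip force is fixed at half the most. Time passes only in rows, so rows that repeat a pose let the fingers close. It gives the time, the measured TCP pose, the force, the opening and the grip force at its end, in the units of the state.
- get_obs(): the state, without advancing time (a new reading comes with each control period).
- camera(name): name is "scene" or "top" or "wrist"; returns a dict with "pixels" (480x640x3 uint8, red, green, blue), "fx", "fy", "cx", "cy" (pixels), "k1" (the pictures are not rectified: a ray, as slopes to the right and down, at radius r is drawn at 1 + k1 r^2 times it, then the intrinsics apply), "world_from_camera" (4x4, takes a point from camera to world coordinates); the wrist camera has in their place "mount" (4x4, takes a point from camera to tool coordinates, whose origin is the TCP and whose axes are the flange's). Camera axes: x right, y down, z forward; pixel columns grow to the right and rows downward; lengths in mm; the calibration is good to about 2 mm. A picture is of the moment at which its call begins: read the wrist's pose just before it. There is no depth.
- hand_in(): hands the job in; it is judged then, once.
The state is a dict: "time_s": time; "joint_positions": joint angles; "qd": joint speeds; "joint_torque": joint torques, N m; "ee_pos": TCP position; "eef_rot": TCP orientation; "wrist_force": force on the tool from outside, world axes, zero at the start; "moment": the same for the moment, N m; "gripper_width": opening from 0.0 (shut) to 1.0 (fully open); "grip_force": force on a finger pad.
Only numpy, scipy, OpenCV 4.12 (cv2) and the standard library are available. Lean on these libraries where they do the work, as an engineer would, in place of code of your own. Each camera call takes 0.05 s, during which the arm holds its last target. There are 200 camera calls.

## Working session

There is one attempt and no reset: what is moved stays moved. The work goes in short steps, Python scripts to look and compute and a tool call to move; the robot and the scene stay as the last step left them, time stands still between calls to the robot, and variables do not carry over. Pictures are saved under pics/ and viewed, at most 10 in all, crops included, and the job is handed in when it is done.

Besides the shell and the picture viewer there is one more tool, called after "Emit:" by a JSON object that holds its "op" and its "data". play_rows: Moves the arm, as the interface text tells. Its arguments: {"type":"object","properties":{"commands":{"type":"array","items":{"type":"array","items":{"type":"array","items":{"type":"number"}}}}},"required":["commands"]}

```bash
mkdir -p pics; cat > h.py <<'E'
import numpy as np, cv2
from plant import get_obs, camera, hand_in
def ray(c,u,v,T=None):
    x=(u-c["cx"])/c["fx"]; y=(v-c["cy"])/c["fy"]; X,Y=x,y
    for _ in range(20):
        s=1+c["k1"]*(X*X+Y*Y); X,Y=x/s,y/s
    T=np.array(c["world_from_camera"] if T is None else T)
    return T[:3,3], T[:3,:3]@np.array([X,Y,1.])
def onz(c,u,v,z,T=None):
    o,d=ray(c,u,v,T); return o+d*(z-o[2])/d[2]
def proj(c,p,T=None):
    T=np.array(c["world_from_camera"] if T is None else T)
    q=T[:3,:3].T@(np.array(p,float)-T[:3,3]); x,y=q[0]/q[2],q[1]/q[2]; s=1+c["k1"]*(x*x+y*y)
    return c["fx"]*x*s+c["cx"], c["fy"]*y*s+c["cy"]
def save(n,c): cv2.imwrite(f"pics/{n}.png",cv2.cvtColor(np.array(c["pixels"],np.uint8),cv2.COLOR_RGB2BGR))
E
python3 - <<'E'
from h import *
import pickle
for n in("scene","top"):
    c=camera(n); save(n+"0",c); pickle.dump(c,open(n+"0.pkl","wb")); T=np.array(c["world_from_camera"]); print(n,c["fx"],c["k1"],T.round(2).tolist())
o=get_obs(); print(o)
E
```

```text
scene 538.9408581627333 -0.10016293013074373 [[0.33, 0.81, -0.48, 1267.4], [0.94, -0.29, 0.16, -335.68], [-0.01, -0.51, -0.86, 1421.03], [0.0, 0.0, 0.0, 1.0]]
top 449.6987110139661 -0.11608712962589164 [[0.02, -0.99, 0.16, 390.23], [-1.0, -0.02, 0.0, -92.56], [-0.0, -0.16, -0.99, 1605.4], [0.0, 0.0, 0.0, 1.0]]
{'time_s': 0.1, 'joint_positions': array([-1.43760321,  0.43513284,  0.02497253,  1.57399993, -0.01156675,
        1.13398551, -0.07512026]), 'qd': array([-0.00050096, -0.0022115 ,  0.00050319, -0.0032303 ,  0.00078056,
        0.00074276, -0.00207689]), 'joint_torque': array([ 2.60242879e-03, -6.71746659e+01,  1.02785345e+00, -3.16898918e+01,
        1.57346763e-02,  7.17501433e-03, -2.85767680e-05]), 'ee_pos': array([145.9657749 , 607.26002059, 230.61954061]), 'eef_rot': array([[-9.72311956e-01,  2.33686608e-01, -1.69714942e-04],
       [ 2.33686618e-01,  9.72311002e-01, -1.37099011e-03],
       [-1.55366324e-04, -1.37269019e-03, -9.99999046e-01]]), 'wrist_force': array([ 0.11871965, -0.01418334, -0.31838016]), 'moment': array([ 0.03982575, -0.00844695,  0.00846067]), 'grip_force': 0.0, 'gripper_width': 1.0008286382346996}
```

View pics/scene0.png

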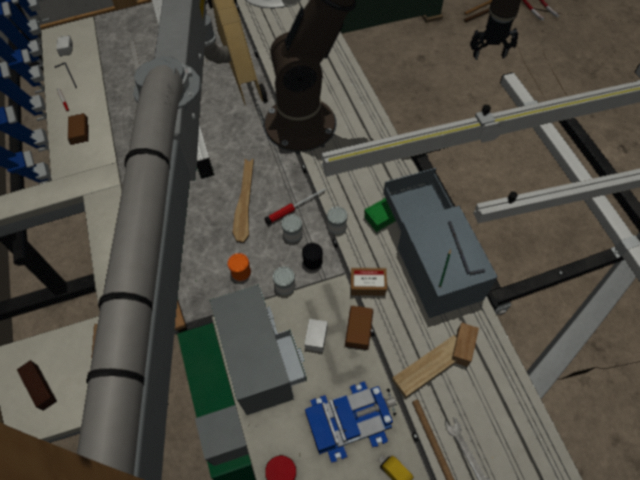

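View pics/top0.png

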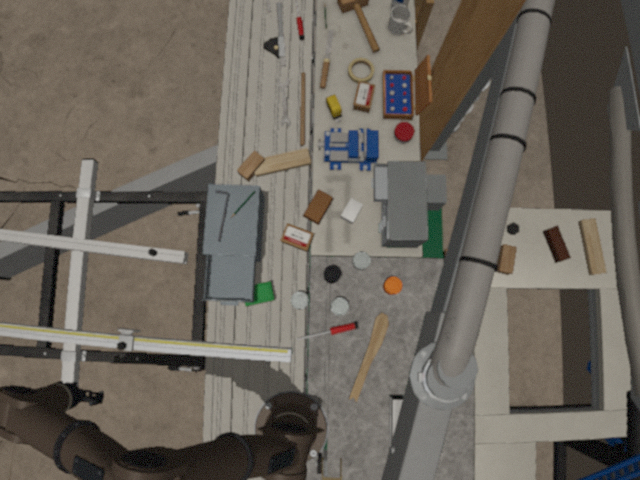

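The top view shows the small grey-blue unit at about (232,240) with its drawer open towards the robot. The carton with the label is at (297,236), the tins at (301,299), (340,305) and (361,260), the cork block at (318,206) and the aluminium block at (352,210). Next I'll take enlarged crops and triangulate the beam near the arm.

```bash
python3 - <<'E'
from h import *
import pickle
t=pickle.load(open("top0.pkl","rb")); s=pickle.load(open("scene0.pkl","rb"))
def cr(c,x,y,w,h,k): return cv2.resize(cv2.cvtColor(c["pixels"][y:y+h,x:x+w],cv2.COLOR_RGB2BGR),None,fx=k,fy=k,interpolation=cv2.INTER_CUBIC)
cv2.imwrite("pics/t1.png",cr(t,195,175,190,150,4))
cv2.imwrite("pics/s1.png",cr(s,260,150,250,180,3.2))
def tri(a,b):
    o1,d1=ray(t,*a);o2,d2=ray(s,*b)
    k=np.linalg.lstsq(np.stack([d1,-d2],1),o2-o1,rcond=None)[0]
    p,q=o1+k[0]*d1,o2+k[1]*d2; print(((p+q)/2).round(),np.linalg.norm(p-q).round(1))
tri((291,355),(325,162)); tri((184,257),(480,210));tri((122,345),(487,118))
print(proj(t,[0,0,0]),proj(s,[0,0,0]),proj(t,get_obs()['ee_pos']),proj(s,get_obs()['ee_pos']))
E
```

```text
[261.   2.  90.] 6.5
[581. 381.  82.] 6.3
[275. 568. 104.] 0.7
(np.float64(290.31957233238205), np.float64(428.4428214649115)) (np.float64(299.4197369053149), np.float64(123.46221833447652)) (np.float64(90.41408628882891), np.float64(388.6537565992224)) (np.float64(487.5868358135373), np.float64(60.82674103259623))
```

View pics/t1.png

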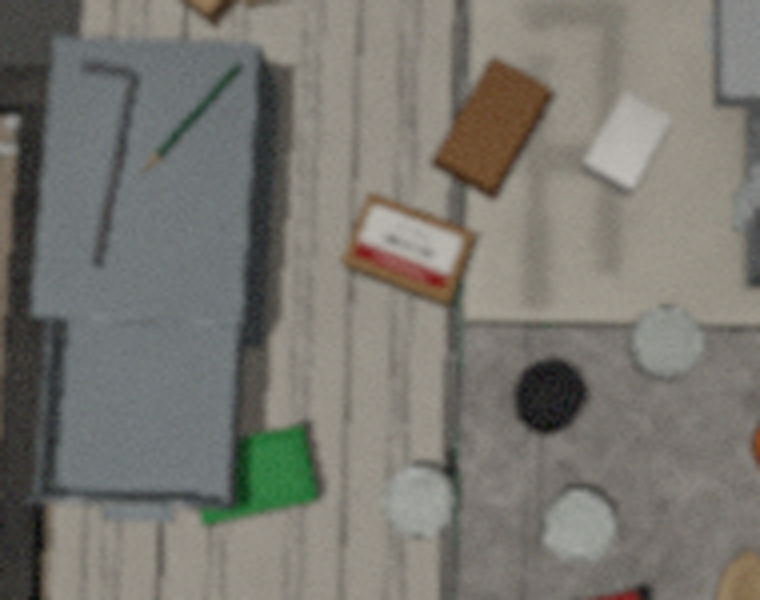

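View pics/s1.png

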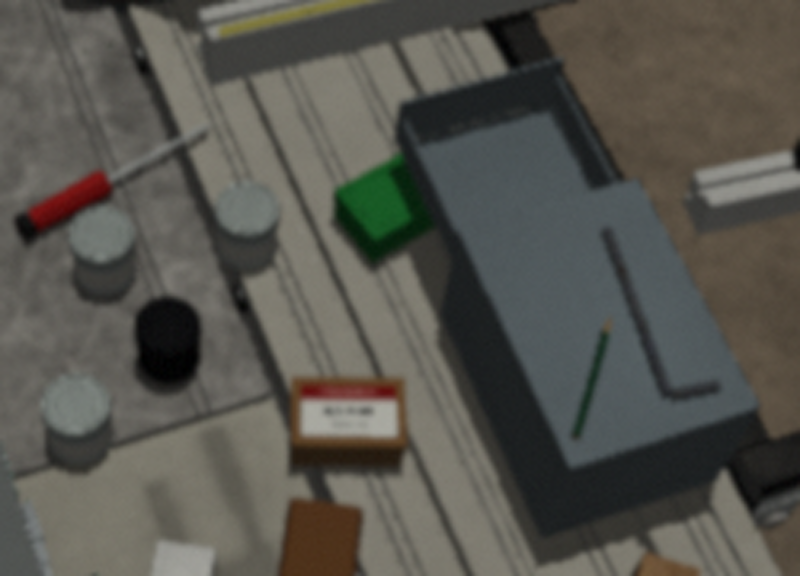

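The crops give these positions (crop px, 4x from (195,175)):
- **Carton top corners:** (372,195), (476,235), (448,302), (346,262).
- **Tin lids:** (668,342), (580,523), (421,501).
- **Cabinet top corners:** (52,38), (260,45), (243,320), (33,317).
- **Drawer front top edge:** (40,497) to (232,503).

The green decoy box touches the drawer's right corner. The beam near the robot is about 100 mm high.

```bash
python3 - <<'E'
from h import *
import pickle
t=pickle.load(open("top0.pkl","rb")); s=pickle.load(open("scene0.pkl","rb"))
f=lambda a:(a[0]/4-.375+195,a[1]/4-.375+175)
g=lambda a:(a[0]/3.2-.34+260,a[1]/3.2-.34+150)
def show(n,P,Z,c,k):
    q=np.array([onz(c,*k(p),Z)[:2] for p in P]); print(n,q.round(1).tolist(),'mean',q.mean(0).round(1))
    return q
q=show('carton top',[(372,195),(476,235),(448,302),(346,262)],47,t,f)
e=q[1]-q[0]; print('long ang',np.degrees(np.arctan2(e[1],e[0])),[np.linalg.norm(q[i]-q[i-1]).round() for i in range(4)])
q=show('carton scene',[(296,380),(405,380),(403,449),(293,443)],47,s,g)
e=q[1]-q[0]; print('long ang',np.degrees(np.arctan2(e[1],e[0])),[np.linalg.norm(q[i]-q[i-1]).round() for i in range(4)])
q=show('cab',[(52,38),(260,45),(243,320),(33,317)],152,t,f)
for i,j in((3,0),(2,1),):
    e=q[j]-q[i]; print('cab ang',np.degrees(np.arctan2(e[1],e[0])),np.linalg.norm(e))
q=show('cabS',[(637,182),(757,408),(570,468),(452,250)],152,s,g)
for i,j in((0,1),(3,2),):
    e=q[j]-q[i]; print('cab ang',np.degrees(np.arctan2(e[1],e[0])),np.linalg.norm(e))
show('front',[(40,497),(232,503)],146,t,f)
show('frontS',[(400,103),(560,62)],146,s,g)
T=[(668,342),(580,523),(421,501)]; S=[(77,404),(103,234),(247,208)]
hsv=lambda c:cv2.cvtColor(c["pixels"],cv2.COLOR_RGB2HSV)
for a,b in zip(T,S): show('tin',[a],62,t,f); show('tinS',[b],62,s,g)
show('black',[(551,396)],62,t,f); show('green',[(303,425),(320,493)],47,t,f);show('greenS',[(338,190),(372,262)],47,s,g)
show('cork',[(492,60),(550,95),(493,193),(436,158)],35,t,f);show('alu',[(628,95),(672,128),(630,190),(585,160)],40,t,f)
E
```

```text
carton top [[711.9, 25.7], [677.7, -67.0], [617.5, -43.8], [651.3, 46.8]] mean [664.6  -9.6]
long ang -110.24130366830556 [np.float64(64.0), np.float64(99.0), np.float64(64.0), np.float64(97.0)]
carton scene [[620.0, -38.5], [652.8, 53.5], [715.1, 25.8], [677.3, -63.0]] mean [666.3  -5.6]
long ang 70.41732996963614 [np.float64(62.0), np.float64(98.0), np.float64(68.0), np.float64(97.0)]
cab [[820.8, 293.1], [817.0, 116.1], [584.1, 120.1], [583.0, 294.0]] mean [701.2 205.8]
cab ang -0.21542449260509933 237.81721281258245
cab ang -1.002863749817031 232.9791391980246
cabS [[586.4, 294.8], [822.1, 288.7], [818.4, 118.9], [596.5, 110.7]] mean [705.9 203.3]
cab ang -1.4815377034438089 235.7746747761289
cab ang 2.112656523905541 222.04708671525776
front [[436.2, 281.4], [435.4, 124.0]] mean [435.8 202.7]
frontS [[432.0, 130.9], [437.8, 290.4]] mean [434.9 210.7]
tin [[584.1, -235.3]] mean [ 584.1 -235.3]
tinS [[585.0, -231.7]] mean [ 585.  -231.7]
tin [[427.2, -161.2]] mean [ 427.2 -161.2]
tinS [[424.1, -157.0]] mean [ 424.1 -157. ]
tin [[443.3, -25.3]] mean [443.3 -25.3]
tinS [[441.9, -20.9]] mean [441.9 -20.9]
black [[535.4, -134.8]] mean [ 535.4 -134.8]
green [[507.2, 79.5], [448.8, 62.8]] mean [478.   71.1]
greenS [[442.6, 71.6], [528.1, 72.0]] mean [485.4  71.8]
cork [[840.9, -77.8], [809.3, -130.7], [718.2, -81.2], [749.2, -29.6]] mean [779.4 -79.8]
alu [[809.4, -200.6], [779.8, -240.2], [722.3, -202.9], [748.8, -162.6]] mean [ 765.1 -201.6]
```

The rows are not in the units I measure in: shifts go in shares of 50 cm and turns go in shares of pi/2 rad. I convert before sending: -0.123 m / 0.5 = -0.246, 0.104 m / 0.5 = 0.208, -0.337 rad / 1.5708 = -0.2145.

Emit:
{"op": "play_rows", "data": {"commands": [[[0,0.04,-0.05,0.02,-0.0446],[0,0.082,-0.1,0.04,-0.0891],[0,0.124,-0.148,0.04,-0.1273],[0,0.166,-0.198,0.04,-0.1719],[0,0.208,-0.246,0.04,-0.2145]]]}}

```text
time_s: 0.52
ee_pos: [250.8, 483.2, 251.2]
eef_rot: [[-0.839, 0.545, -0.0], [0.545, 0.839, -0.0], [-0.0, -0.0, -1.0]]
wrist_force: [0.2, -0.3, -0.6]
gripper_width: 1.004
grip_force: 0.0
```

In the tool's units: -0.123 m / 0.5 = -0.246, 0.104 m / 0.5 = 0.208, -0.337 rad / 1.5708 = -0.2145.

Emit:
{"op": "play_rows", "data": {"commands": [[[0,0.04,-0.05,0,-0.0446],[0,0.082,-0.1,0,-0.0891],[0,0.124,-0.148,0,-0.1273],[0,0.166,-0.198,0,-0.1719],[0,0.208,-0.246,0,-0.2145]]]}}

```text
time_s: 0.93
ee_pos: [354.7, 360.1, 251.2]
eef_rot: [[-0.611, 0.792, -0.0], [0.792, 0.611, -0.0], [-0.0, -0.0, -1.0]]
wrist_force: [0.3, 0.1, 0.1]
gripper_width: 0.999
grip_force: 0.0
```

In the tool's units: -0.123 m / 0.5 = -0.246, 0.104 m / 0.5 = 0.208, -0.337 rad / 1.5708 = -0.2145.

Emit:
{"op": "play_rows", "data": {"commands": [[[0,0.04,-0.05,0,-0.0446],[0,0.082,-0.1,0,-0.0891],[0,0.124,-0.148,0,-0.1273],[0,0.166,-0.198,0,-0.1719],[0,0.208,-0.246,0,-0.2145]]]}}

```text
time_s: 1.35
ee_pos: [458.6, 237.1, 251.2]
eef_rot: [[-0.315, 0.949, -0.0], [0.949, 0.315, -0.0], [-0.0, -0.0, -1.0]]
wrist_force: [0.4, 0.5, -0.6]
gripper_width: 1.002
grip_force: 0.0
```

```bash
cat >> h.py <<'E'
def wrist(n):
    import pickle
    o=get_obs(); c=camera("wrist"); T=np.eye(4); T[:3,:3]=o["eef_rot"]; T[:3,3]=o["ee_pos"]
    c["world_from_camera"]=T@np.array(c["mount"]); save(n,c); pickle.dump(c,open(n+".pkl","wb")); return c
E
python3 -c "
from h import *
c=wrist('w1'); print(np.array(c['mount']).round(2).tolist(),c['fx'],c['world_from_camera'].round(2).tolist())"
```

```text
[[-0.0, -0.96, -0.27, 68.76], [1.0, -0.0, 0.0, -1.17], [-0.0, -0.27, 0.96, -141.92], [0.0, 0.0, 0.0, 1.0]] 359.31106705874856 [[0.95, 0.3, 0.09, 435.88], [0.31, -0.91, -0.26, 302.05], [0.0, 0.27, -0.96, 393.1], [0.0, 0.0, 0.0, 1.0]]
```

In the tool's units: -0.123 m / 0.5 = -0.246, 0.104 m / 0.5 = 0.208, -0.27 rad / 1.5708 = -0.1719.

Emit:
{"op": "play_rows", "data": {"commands": [[[0,0.04,-0.05,0,-0.0446],[0,0.082,-0.1,0,-0.0891],[0,0.124,-0.148,0,-0.1273],[0,0.166,-0.198,0,-0.1719],[0,0.208,-0.246,0,-0.2145]]]}}

```text
time_s: 1.82
ee_pos: [562.6, 114.5, 251.1]
eef_rot: [[0.016, 1.0, -0.0], [1.0, -0.016, -0.0], [-0.0, -0.0, -1.0]]
wrist_force: [0.1, 0.3, 0.9]
gripper_width: 0.997
grip_force: 0.0
```

In the tool's units: -0.123 m / 0.5 = -0.246, 0.104 m / 0.5 = 0.208, -0.337 rad / 1.5708 = -0.2145.

Emit:
{"op": "play_rows", "data": {"commands": [[[0,0.04,-0.05,0,-0.0446],[0,0.082,-0.1,0,-0.0891],[0,0.124,-0.148,0,-0.1273],[0,0.166,-0.198,0,-0.1719],[0,0.208,-0.246,0,-0.2145]]]}}

```text
time_s: 2.23
ee_pos: [666.6, -8.3, 250.9]
eef_rot: [[0.346, 0.938, -0.001], [0.938, -0.346, 0.0], [-0.0, -0.001, -1.0]]
wrist_force: [0.4, -0.0, -0.0]
gripper_width: 0.997
grip_force: 0.0
```

```bash
python3 -c "
from h import *
c=wrist('w2'); o=get_obs(); print(o['ee_pos'],o['wrist_force'],o['joint_positions'])
a=cv2.imread('pics/w1.png');b=cv2.imread('pics/w2.png')
cv2.imwrite('pics/w12.png',cv2.resize(np.hstack([a,b]),(800,300),interpolation=cv2.INTER_AREA))"
```

```text
[669.12245717 -14.80240561 250.71969995] [-0.52578581 -3.78088209  0.87010554] [-0.44751806  0.54330973  0.63178743  1.46283408 -0.3239351   1.24025079
 -0.14322037]
```

View pics/w12.png

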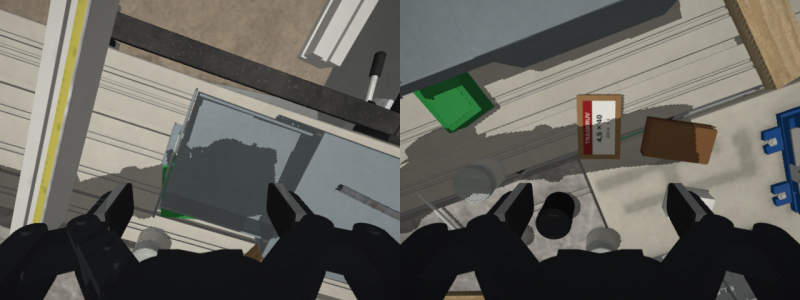

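The left half shows the drawer, with the front's corners near (160,215) and (195,90) and its floor clear. The right half shows the carton at about (598,127) and the cork block at (678,140). The arm was still settling when I took it, so I'll settle and measure again.

Emit:
{"op": "play_rows", "data": {"commands": [[[0,0,0,0,0],[0,0,0,0,0],[0,0,0,0,0]]]}}

```text
time_s: 2.53
ee_pos: [665.5, -6.0, 250.8]
eef_rot: [[0.341, 0.94, -0.001], [0.94, -0.341, 0.001], [0.0, -0.001, -1.0]]
wrist_force: [-0.1, 0.6, 0.5]
gripper_width: 1.0
grip_force: 0.0
```

```bash
cat > m.py <<'E'
from h import *
c=wrist('w3'); o=get_obs(); print(o['ee_pos'],o['qd'].round(3))
h=cv2.cvtColor(c['pixels'],cv2.COLOR_RGB2HSV)
u,v=proj(c,[666,-8,47]); print(u,v)
m=((h[...,1]>90)&((h[...,0]<22)|(h[...,0]>170))&(h[...,2]>40)).astype(np.uint8)
m=cv2.morphologyEx(m,cv2.MORPH_OPEN,np.ones((3,3)))
for k in cv2.findContours(m,cv2.RETR_EXTERNAL,cv2.CHAIN_APPROX_NONE)[0]:
    if cv2.contourArea(k)>1000:
        # map contour to plane z=47, then min-area rect
        P=np.array([onz(c,*p,47)[:2] for p in k[:,0]],np.float32); print(cv2.contourArea(k),cv2.boundingRect(k),cv2.minAreaRect(P))
E
python3 m.py
```

```text
[665.52135919  -5.65928951 251.07654382] [-0.006 -0.005  0.001 -0.     0.001  0.001  0.001]
321.85379235439717 208.11197249181478
6817.0 (386, 189, 123, 76) ((775.387451171875, -68.96229553222656), (63.72394561767578, 113.14469909667969), 61.625492095947266)
6875.5 (285, 153, 72, 103) ((665.2882080078125, -5.560821533203125), (101.26167297363281, 67.1468505859375), 69.76595306396484)
3293.0 (543, 0, 85, 145) ((925.4623413085938, 28.354740142822266), (24.665544509887695, 141.6046905517578), 13.699877738952637)
```

Emit:
{"op": "play_rows", "data": {"commands": [[[0,0,0,-0.06,0],[0,0,0,-0.12,0],[0,0,0,-0.18,0],[0,0,0,-0.24,0],[0,0,0,-0.3,0]]]}}

```text
time_s: 3.0
ee_pos: [665.6, -5.4, 100.4]
eef_rot: [[0.341, 0.94, 0.0], [0.94, -0.341, 0.001], [0.001, 0.0, -1.0]]
wrist_force: [-0.7, 0.2, 1.1]
gripper_width: 1.005
grip_force: 0.0
```

In the tool's units: -0.088 m / 0.5 = -0.176, -0.08 m / 0.5 = -0.16.

Emit:
{"op": "play_rows", "data": {"commands": [[[0,0,0,-0.06,0],[0,0,0,-0.1,0],[0,0,0,-0.14,0],[0,0,0,-0.16,0],[0,0,0,-0.176,0]]]}}

```text
time_s: 3.42
ee_pos: [665.3, -5.9, 12.4]
eef_rot: [[0.341, 0.94, -0.001], [0.94, -0.341, 0.001], [0.0, -0.001, -1.0]]
wrist_force: [0.1, 0.6, 0.1]
gripper_width: 1.0
grip_force: 0.0
```

Emit:
{"op": "play_rows", "data": {"commands": [[[0,0,0,0,0],[0.3,0,0,0,0],[1,0,0,0,0],[1,0,0,0,0],[1,0,0,0,0]]]}}

```text
time_s: 3.83
ee_pos: [666.8, -7.2, 14.8]
eef_rot: [[0.343, 0.939, 0.002], [0.939, -0.343, 0.0], [0.001, 0.002, -1.0]]
wrist_force: [-1.7, 0.2, 6.6]
gripper_width: 0.776
grip_force: 70.4
```

Emit:
{"op": "play_rows", "data": {"commands": [[[1,0,0,0,0],[1,0,0,0,0],[1,0,0,0,0],[1,0,0,0,0]]]}}

```text
time_s: 4.17
ee_pos: [666.8, -7.1, 14.9]
eef_rot: [[0.343, 0.939, 0.002], [0.939, -0.343, 0.001], [0.001, 0.002, -1.0]]
wrist_force: [-1.8, 1.3, 6.6]
gripper_width: 0.782
grip_force: 70.4
```

In the tool's units: 0.125 m / 0.5 = 0.25, 0.095 m / 0.5 = 0.19.

Emit:
{"op": "play_rows", "data": {"commands": [[[1,0,0,0.02,0],[1,0,0,0.07,0],[1,0,0,0.13,0],[1,0,0,0.19,0],[1,0,0,0.25,0]]]}}

```text
time_s: 4.58
ee_pos: [665.4, -7.5, 139.9]
eef_rot: [[0.343, 0.939, -0.001], [0.939, -0.343, -0.0], [-0.001, -0.001, -1.0]]
wrist_force: [0.9, 0.5, -6.2]
gripper_width: 0.786
grip_force: 69.8
```

In the tool's units: 0.09 m / 0.5 = 0.18, 0.08 m / 0.5 = 0.16, 0.46 rad / 1.5708 = 0.2928.

Emit:
{"op": "play_rows", "data": {"commands": [[[1,0,0,0.06,0.0382],[1,-0.01,0.01,0.12,0.1019],[1,-0.02,0.024,0.16,0.1655],[1,-0.04,0.05,0.18,0.2292],[1,-0.06,0.08,0.18,0.2928]]]}}

```text
time_s: 5.0
ee_pos: [636.9, 31.4, 232.0]
eef_rot: [[-0.112, 0.994, 0.005], [0.994, 0.112, -0.0], [-0.001, 0.005, -1.0]]
wrist_force: [0.8, -0.1, -5.5]
gripper_width: 0.784
grip_force: 70.0
```

In the tool's units: 0.07 m / 0.5 = 0.14, 0.056 m / 0.5 = 0.112, 0.5 rad / 1.5708 = 0.3183.

Emit:
{"op": "play_rows", "data": {"commands": [[[1,-0.02,0.028,0,0.0637],[1,-0.04,0.056,0,0.1273],[1,-0.06,0.084,0,0.191],[1,-0.08,0.112,0,0.2546],[1,-0.1,0.14,0,0.3183]]]}}

```text
time_s: 5.42
ee_pos: [585.0, 102.9, 228.7]
eef_rot: [[-0.576, 0.817, -0.0], [0.817, 0.576, -0.0], [-0.0, -0.0, -1.0]]
wrist_force: [-0.3, 0.4, -5.2]
gripper_width: 0.785
grip_force: 69.9
```

In the tool's units: 0.07 m / 0.5 = 0.14, 0.056 m / 0.5 = 0.112, 0.5 rad / 1.5708 = 0.3183.

Emit:
{"op": "play_rows", "data": {"commands": [[[1,-0.02,0.028,0,0.0637],[1,-0.04,0.056,0,0.1273],[1,-0.06,0.084,0,0.191],[1,-0.08,0.112,0,0.2546],[1,-0.1,0.14,0,0.3183]]]}}

```text
time_s: 5.83
ee_pos: [535.1, 172.7, 228.7]
eef_rot: [[-0.898, 0.441, -0.0], [0.441, 0.898, -0.001], [-0.0, -0.0, -1.0]]
wrist_force: [0.9, 1.3, -5.6]
gripper_width: 0.779
grip_force: 69.9
```

In the tool's units: 0.032 m / 0.5 = 0.064, 0.03 m / 0.5 = 0.06, 0.451 rad / 1.5708 = 0.2871.

Emit:
{"op": "play_rows", "data": {"commands": [[[1,-0.02,0.024,0,0.0637],[1,-0.038,0.046,0,0.1273],[1,-0.05,0.06,0,0.191],[1,-0.054,0.064,0,0.2546],[1,-0.054,0.064,0,0.2871]]]}}

```text
time_s: 6.25
ee_pos: [507.9, 205.2, 228.7]
eef_rot: [[-1.0, 0.003, -0.0], [0.003, 1.0, -0.0], [0.0, -0.0, -1.0]]
wrist_force: [0.3, -0.4, -5.3]
gripper_width: 0.784
grip_force: 69.9
```

Emit:
{"op": "play_rows", "data": {"commands": [[[1,0,0,0,0],[1,0,0,0,0],[1,0,0,0,0],[1,0,0,0,0]]]}}

```text
time_s: 6.58
ee_pos: [509.1, 204.3, 228.4]
eef_rot: [[-1.0, 0.012, 0.0], [0.012, 1.0, -0.0], [-0.0, -0.0, -1.0]]
wrist_force: [0.1, 0.1, -5.2]
gripper_width: 0.783
grip_force: 69.9
```

```bash
python3 -c "
from h import *
c=wrist('w4'); o=get_obs(); print(o['ee_pos'],o['eef_rot'].round(3).tolist(),o['wrist_force'],o['gripper_width'],o['joint_positions'].round(2))"
```

```text
[509.07071238 204.39759366 228.33195364] [[-1.0, 0.012, -0.0], [0.012, 1.0, -0.0], [0.0, -0.0, -1.0]] [ 0.70157114 -0.46154068 -5.69446224] 0.7839467740399431 [-0.58  0.31  0.13  1.77 -0.05  1.06  1.13]
```

View pics/w4.png

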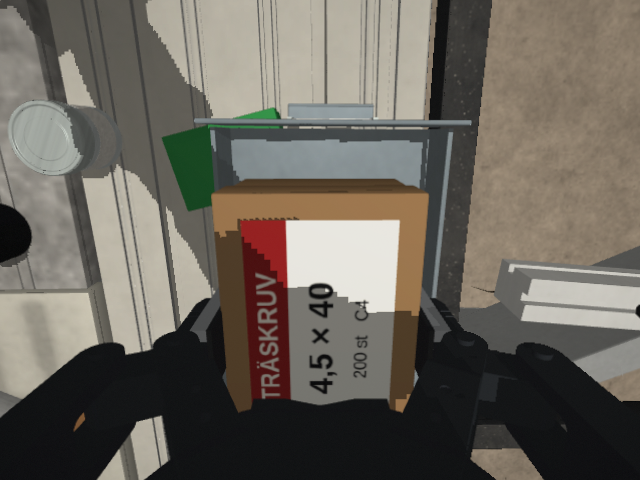

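The carton is held flat, and its wall-side edge is at row 185. The drawer's front sheet top edge runs from (195,121) to (470,122), the wall tops are at about x=213 and x=447, and the lip is at (331,110).

```bash
python3 -c "
from h import *
import pickle
c=pickle.load(open('w4.pkl','rb'))
for n,p,z in [('front L',(195,120),146),('front R',(470,121),146),('inner edge',(331,126),146),('wallL',(212,165),124),('wallR',(447,165),124),('floor L',(232,165),81),('floorR',(424,165),81),('carton corner L',(214,193),255),('cR',(428,193),255),('cart z262',(214,193),261)]: print(n,onz(c,*p,z).round(1))
h=228.3-14.9
print('carton top z',h+47); print(onz(c,214,193,h+47),onz(c,428,193,h+47))"
```

```text
front L [431.  130.7 146. ]
front R [433.6 293.8 146. ]
inner edge [435.2 211.4 146. ]
wallL [459.1 131.8 124. ]
wallR [461.1 290.1 124. ]
floor L [462.7 134.8  81. ]
floorR [464.7 286.9  81. ]
carton corner L [457.3 170.2 255. ]
cR [458.2 239.2 255. ]
cart z262 [456.4 172.  261. ]
carton top z 260.4
[456.44660322 171.85096546 260.4       ] [457.28157063 237.61329503 260.4       ]
```

In the tool's units: -0.08 m / 0.5 = -0.16, 0.002 m / 0.5 = 0.004.

Emit:
{"op": "play_rows", "data": {"commands": [[[1,0.002,0.006,0,0],[1,0.004,0.012,-0.02,0],[1,0.004,0.012,-0.06,0],[1,0.004,0.012,-0.11,0],[1,0.004,0.012,-0.16,0]]]}}

```text
time_s: 7.05
ee_pos: [511.3, 211.3, 147.2]
eef_rot: [[-1.0, 0.01, 0.001], [0.01, 1.0, 0.001], [-0.001, 0.001, -1.0]]
wrist_force: [-0.3, 0.2, -5.8]
gripper_width: 0.782
grip_force: 70.2
```

In the tool's units: -0.051 m / 0.5 = -0.102, -0.049 m / 0.5 = -0.098.

Emit:
{"op": "play_rows", "data": {"commands": [[[1,0,0,-0.04,0],[1,0,0,-0.07,0],[1,0,0,-0.088,0],[1,0,0,-0.098,0],[1,0,0,-0.102,0]]]}}

```text
time_s: 7.47
ee_pos: [510.9, 210.8, 96.5]
eef_rot: [[-1.0, 0.01, -0.001], [0.01, 1.0, -0.0], [0.001, -0.0, -1.0]]
wrist_force: [0.6, 0.3, -4.9]
gripper_width: 0.785
grip_force: 69.8
```

In the tool's units: -0.001 m / 0.5 = -0.002.

Emit:
{"op": "play_rows", "data": {"commands": [[[1,0,0,0,0],[1,0,0,-0.002,0],[1,0,0,-0.002,0]]]}}

```text
time_s: 7.72
ee_pos: [511.6, 211.0, 97.1]
eef_rot: [[-1.0, 0.01, 0.001], [0.01, 1.0, 0.001], [-0.001, 0.001, -1.0]]
wrist_force: [1.3, -0.7, -5.6]
gripper_width: 0.784
grip_force: 69.8
```

In the tool's units: -0.003 m / 0.5 = -0.006, -0.001 m / 0.5 = -0.002.

Emit:
{"op": "play_rows", "data": {"commands": [[[1,0,0,-0.002,0],[1,0,0,-0.004,0],[1,0,0,-0.006,0],[1,0,0,-0.006,0]]]}}

```text
time_s: 8.05
ee_pos: [513.4, 210.9, 95.7]
eef_rot: [[-1.0, 0.01, 0.005], [0.01, 1.0, 0.002], [-0.005, 0.002, -1.0]]
wrist_force: [0.7, -2.6, 12.0]
gripper_width: 0.785
grip_force: 72.1
```

Touching down; release gently and rise.

In the tool's units: 0.001 m / 0.5 = 0.002.

Emit:
{"op": "play_rows", "data": {"commands": [[[0.8,0,0,0.002,0],[0.3,0,0,0.002,0],[0,0,0,0.002,0],[0,0,0,0.002,0],[0,0,0,0.002,0]]]}}

```text
time_s: 8.47
ee_pos: [511.0, 210.9, 94.4]
eef_rot: [[-1.0, 0.01, 0.0], [0.01, 1.0, 0.0], [-0.0, 0.0, -1.0]]
wrist_force: [1.1, 0.5, 0.8]
gripper_width: 0.998
grip_force: 0.0
```

In the tool's units: 0.06 m / 0.5 = 0.12, 0.01 m / 0.5 = 0.02.

Emit:
{"op": "play_rows", "data": {"commands": [[[0,0,0,0,0],[0,0,0,0,0],[0,0,0,0.02,0],[0,0,0,0.06,0],[0,0,0,0.12,0]]]}}

```text
time_s: 8.88
ee_pos: [509.5, 210.0, 153.5]
eef_rot: [[-1.0, 0.01, -0.004], [0.01, 1.0, -0.002], [0.004, -0.002, -1.0]]
wrist_force: [-0.3, 0.8, 0.3]
gripper_width: 1.003
grip_force: 0.0
```

In the tool's units: 0.09 m / 0.5 = 0.18, 0.08 m / 0.5 = 0.16.

Emit:
{"op": "play_rows", "data": {"commands": [[[0,0,0,0.06,0],[0,0,0,0.12,0],[0,0,0,0.16,0],[0,0,0,0.18,0],[0,0,0,0.18,0]]]}}

```text
time_s: 9.3
ee_pos: [512.1, 211.2, 247.0]
eef_rot: [[-1.0, 0.01, 0.004], [0.01, 1.0, 0.002], [-0.004, 0.002, -1.0]]
wrist_force: [0.8, 0.7, -0.5]
gripper_width: 1.003
grip_force: 0.0
```

```bash
python3 -c "
from h import *
c=wrist('w5'); o=get_obs(); print(o['ee_pos'],o['wrist_force'])"
```

```text
[511.28857473 210.87575027 245.00308989] [-0.20528238 -0.10765075 -0.89859833]
```

View pics/w5.png

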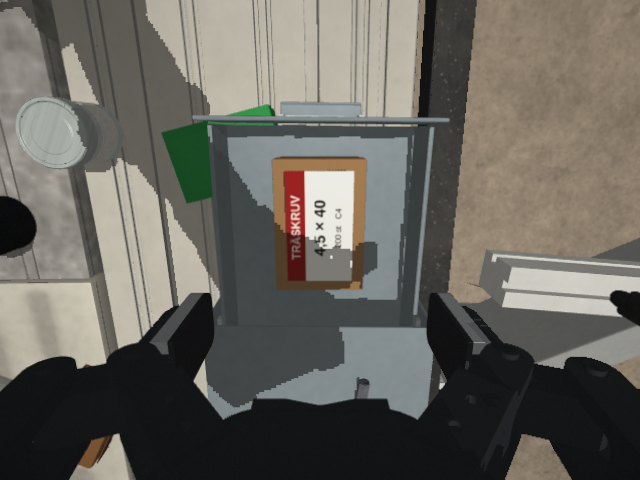

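The carton lies flat and square on the drawer floor, at px (275–366, 157–290), and it's released. Now I'll close the fingers and push the front sheet above the lip.

In the tool's units: -0.116 m / 0.5 = -0.232, -0.11 m / 0.5 = -0.22.

Emit:
{"op": "play_rows", "data": {"commands": [[[0.5,-0.06,0,0,0],[1,-0.12,0,0,0],[1,-0.18,0,0,0],[1,-0.22,0,0,0],[1,-0.232,0,0,0]]]}}

```text
time_s: 9.77
ee_pos: [391.0, 210.2, 242.5]
eef_rot: [[-1.0, 0.008, -0.004], [0.008, 1.0, -0.002], [0.004, -0.002, -1.0]]
wrist_force: [0.2, 0.3, 0.5]
gripper_width: 0.297
grip_force: 0.0
```

In the tool's units: -0.136 m / 0.5 = -0.272, -0.125 m / 0.5 = -0.25.

Emit:
{"op": "play_rows", "data": {"commands": [[[1,0,0,-0.06,0],[1,0,0,-0.13,0],[1,0,0,-0.2,0],[1,0,0,-0.25,0],[1,0,0,-0.272,0]]]}}

```text
time_s: 10.18
ee_pos: [393.0, 208.9, 104.1]
eef_rot: [[-1.0, 0.01, -0.005], [0.01, 1.0, -0.004], [0.005, -0.004, -1.0]]
wrist_force: [-0.7, -0.1, 0.5]
gripper_width: 0.002
grip_force: 0.0
```

In the tool's units: 0.025 m / 0.5 = 0.05, 0.01 m / 0.5 = 0.02.

Emit:
{"op": "play_rows", "data": {"commands": [[[1,0.01,0,0,0],[1,0.02,0,0,0],[1,0.03,0,0,0],[1,0.04,0,0,0],[1,0.05,0,0,0]]]}}

```text
time_s: 10.6
ee_pos: [421.5, 211.0, 109.2]
eef_rot: [[-1.0, 0.01, 0.002], [0.01, 1.0, 0.001], [-0.002, 0.001, -1.0]]
wrist_force: [0.8, 0.6, -0.7]
gripper_width: -0.0
grip_force: 0.0
```

Emit:
{"op": "play_rows", "data": {"commands": [[[1,0.01,0,0,0],[1,0.024,0,0,0],[1,0.04,0,0,0],[1,0.06,-0.002,0,0],[1,0.08,-0.002,0,0]]]}}

```text
time_s: 11.02
ee_pos: [461.1, 209.7, 108.4]
eef_rot: [[-1.0, 0.01, 0.0], [0.01, 1.0, 0.0], [-0.0, 0.0, -1.0]]
wrist_force: [-1.0, -0.2, 0.8]
gripper_width: 0.001
grip_force: 0.7
```

In the tool's units: 0.05 m / 0.5 = 0.1, 0.01 m / 0.5 = 0.02.

Emit:
{"op": "play_rows", "data": {"commands": [[[1,0.02,0,0,0],[1,0.04,0,0,0],[1,0.06,-0.002,0,0],[1,0.08,-0.002,0,0],[1,0.1,-0.002,0,0]]]}}

```text
time_s: 11.43
ee_pos: [511.0, 208.4, 108.2]
eef_rot: [[-1.0, 0.01, -0.0], [0.01, 1.0, -0.0], [0.0, -0.0, -1.0]]
wrist_force: [-1.4, 0.3, -0.3]
gripper_width: 0.0
grip_force: 0.7
```

In the tool's units: 0.046 m / 0.5 = 0.092, 0.01 m / 0.5 = 0.02.

Emit:
{"op": "play_rows", "data": {"commands": [[[1,0.02,0,0,0],[1,0.04,0,0,0],[1,0.06,0,0,0],[1,0.08,-0.002,0,0],[1,0.092,-0.002,0,0]]]}}

```text
time_s: 11.85
ee_pos: [557.8, 207.7, 108.4]
eef_rot: [[-1.0, 0.01, 0.001], [0.01, 1.0, 0.0], [-0.001, 0.0, -1.0]]
wrist_force: [-0.2, 0.2, 0.1]
gripper_width: -0.001
grip_force: 0.0
```

In the tool's units: 0.01 m / 0.5 = 0.02, 0.007 m / 0.5 = 0.014.

Emit:
{"op": "play_rows", "data": {"commands": [[[1,0.008,0,0,0],[1,0.014,0,0,0],[1,0.02,0,0,0]]]}}

```text
time_s: 12.1
ee_pos: [566.0, 207.6, 108.3]
eef_rot: [[-1.0, 0.01, -0.0], [0.01, 1.0, -0.0], [0.0, -0.0, -1.0]]
wrist_force: [-0.8, -0.5, 1.5]
gripper_width: 0.001
grip_force: 0.6
```

In the tool's units: 0.006 m / 0.5 = 0.012, 0.004 m / 0.5 = 0.008.

Emit:
{"op": "play_rows", "data": {"commands": [[[1,0.004,0,0,0],[1,0.008,0,0,0],[1,0.012,0,0,0],[1,0.012,0,0,0]]]}}

```text
time_s: 12.43
ee_pos: [567.2, 207.7, 107.7]
eef_rot: [[-1.0, 0.008, -0.009], [0.009, 1.0, -0.001], [0.009, -0.002, -1.0]]
wrist_force: [-17.7, -2.1, 9.4]
gripper_width: 0.001
grip_force: 8.6
```

In the tool's units: 0.003 m / 0.5 = 0.006, 0.002 m / 0.5 = 0.004.

Emit:
{"op": "play_rows", "data": {"commands": [[[1,0.002,0,0,0],[1,0.004,0,0,0],[1,0.006,0,0,0],[1,0.006,0,0,0]]]}}

```text
time_s: 12.77
ee_pos: [567.1, 207.7, 107.5]
eef_rot: [[-1.0, 0.008, -0.014], [0.008, 1.0, -0.002], [0.014, -0.002, -1.0]]
wrist_force: [-28.6, -3.8, 18.8]
gripper_width: -0.002
grip_force: 14.3
```

In the tool's units: 0.11 m / 0.5 = 0.22, 0.07 m / 0.5 = 0.14.

Emit:
{"op": "play_rows", "data": {"commands": [[[1,-0.03,0,0,0],[1,-0.06,0,0,0],[1,-0.07,0,0.06,0],[0.5,-0.07,0,0.14,0],[0,-0.07,0,0.22,0]]]}}

```text
time_s: 13.18
ee_pos: [538.8, 207.6, 219.1]
eef_rot: [[-1.0, 0.009, -0.002], [0.009, 1.0, -0.001], [0.002, -0.001, -1.0]]
wrist_force: [1.6, 0.1, 0.1]
gripper_width: 0.275
grip_force: 0.0
```

In the tool's units: 0.03 m / 0.5 = 0.06, 0.02 m / 0.5 = 0.04.

Emit:
{"op": "play_rows", "data": {"commands": [[[0,0,0,0.04,0],[0,0,0,0.06,0],[0,0,0,0.06,0],[0,0,0,0.06,0]]]}}

```text
time_s: 13.52
ee_pos: [539.8, 207.8, 247.8]
eef_rot: [[-1.0, 0.01, -0.0], [0.01, 1.0, 0.0], [0.0, 0.0, -1.0]]
wrist_force: [-0.7, -0.0, -0.3]
gripper_width: 0.848
grip_force: 0.0
```

```bash
cat > t.py <<'E'
from h import *
import sys
def lids(c,guess):
    hsv=cv2.cvtColor(c['pixels'],cv2.COLOR_RGB2GRAY)
    out=[]
    for g in guess:
        u,v=proj(c,[*g,62]); r=np.hypot(*(np.array(proj(c,[g[0]+31,g[1],62]))-(u,v)))
        if not(0<u<640 and 0<v<480): print(g,'out'); continue
        k=cv2.HoughCircles(cv2.GaussianBlur(hsv,(3,3),0),cv2.HOUGH_GRADIENT,1,20,param1=80,param2=12,minRadius=int(r*.88),maxRadius=int(r*1.12)+1)
        k=[] if k is None else [x for x in k[0] if np.hypot(x[0]-u,x[1]-v)<r]
        print(g,'pred',round(u),round(v),round(r,1),[(x.round(1).tolist(),onz(c,x[0],x[1],62).round(1)[:2].tolist()) for x in k[:2]])
if __name__=='__main__':
    c=wrist(sys.argv[1]); o=get_obs(); print(o['ee_pos'].round(1),o['wrist_force'].round(1),o['joint_positions'].round(2)); lids(c,[(442,-23),(425.5,-159),(584.5,-233.5)])
E
python3 t.py w6
```

```text
[539.3 207.5 246.8] [-0.5  0.2 -1.3] [-0.55  0.35  0.12  1.67 -0.04  1.13  1.14]
(442, -23) pred 47 101 38.8 [([57.5, 92.5, 43.400001525878906], [435.4, -12.9]), ([43.5, 109.5, 41.20000076293945], [448.9, -27.6])]
(425.5, -159) out
(584.5, -233.5) out
```

View pics/w6.png

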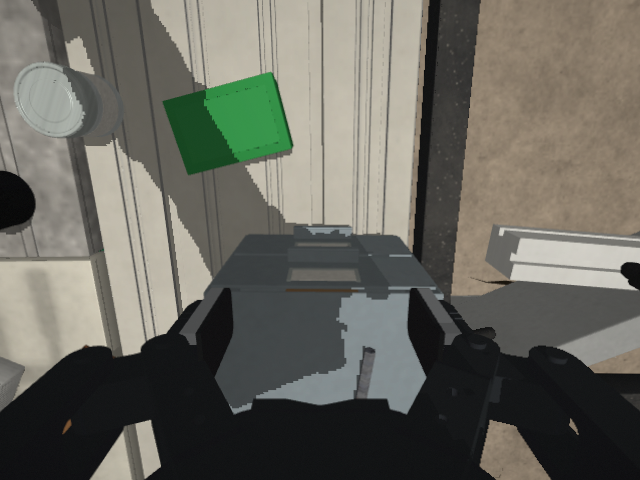

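The drawer front is flush with the lower drawer, with the edge at row 290, so it's shut. Tin A's lid is at (52,100). Moving over tin A.

In the tool's units: -0.107 m / 0.5 = -0.214, -0.084 m / 0.5 = -0.168, -0.11 rad / 1.5708 = -0.07.

Emit:
{"op": "play_rows", "data": {"commands": [[[0,-0.016,-0.04,0,-0.07],[0,-0.034,-0.08,0,-0.1401],[0,-0.052,-0.124,0,-0.2101],[0,-0.07,-0.168,0,-0.2801],[0,-0.09,-0.214,0,-0.3501]]]}}

```text
time_s: 13.98
ee_pos: [493.6, 99.7, 246.2]
eef_rot: [[-0.845, 0.535, -0.003], [0.535, 0.845, -0.001], [0.002, -0.003, -1.0]]
wrist_force: [-0.6, -0.9, -0.8]
gripper_width: 1.0
grip_force: 0.0
```

In the tool's units: -0.112 m / 0.5 = -0.224, -0.092 m / 0.5 = -0.184, -0.55 rad / 1.5708 = -0.3501.

Emit:
{"op": "play_rows", "data": {"commands": [[[0,-0.02,-0.046,0,-0.07],[0,-0.04,-0.092,0,-0.1401],[0,-0.06,-0.138,0,-0.2101],[0,-0.08,-0.184,0,-0.2801],[0,-0.094,-0.224,0,-0.3501]]]}}

```text
time_s: 14.4
ee_pos: [445.9, -12.8, 246.5]
eef_rot: [[-0.439, 0.898, -0.004], [0.898, 0.439, -0.001], [0.001, -0.004, -1.0]]
wrist_force: [-0.4, 0.1, 0.7]
gripper_width: 0.998
grip_force: 0.0
```

In the tool's units: -0.011 m / 0.5 = -0.022, -0.005 m / 0.5 = -0.01, -0.1 rad / 1.5708 = -0.0637.

Emit:
{"op": "play_rows", "data": {"commands": [[[0,-0.01,-0.022,0,-0.0637],[0,-0.01,-0.022,0,-0.0637],[0,-0.01,-0.022,0,-0.0637],[0,-0.01,-0.022,0,-0.0637]]]}}

```text
time_s: 14.73
ee_pos: [443.0, -21.3, 247.5]
eef_rot: [[-0.357, 0.934, -0.001], [0.934, 0.357, -0.0], [0.0, -0.001, -1.0]]
wrist_force: [-0.7, 0.4, 0.6]
gripper_width: 1.001
grip_force: 0.0
```

```bash
python3 t.py w7
```

```text
[443.1 -21.2 247.6] [ 0.1 -0.  -0.5] [-0.43  0.11  0.4   1.99 -0.05  1.05  0.36]
(442, -23) pred 319 212 33.0 [([320.5, 208.5, 30.799999237060547], [441.8, -19.6])]
(425.5, -159) pred 257 328 30.2 [([252.5, 325.5, 26.600000381469727], [420.4, -157.5]), ([263.5, 304.5, 26.600000381469727], [423.4, -131.2])]
(584.5, -233.5) pred 372 430 26.8 []
```

In the tool's units: -0.16 m / 0.5 = -0.32, -0.001 m / 0.5 = -0.002.

Emit:
{"op": "play_rows", "data": {"commands": [[[0,-0.002,0,-0.06,0],[0,-0.002,0,-0.13,0],[0,-0.002,0,-0.2,0],[0,-0.002,0,-0.26,0],[0,-0.002,0,-0.32,0]]]}}

```text
time_s: 15.2
ee_pos: [442.0, -21.3, 86.5]
eef_rot: [[-0.357, 0.934, -0.0], [0.934, 0.357, -0.0], [0.0, -0.0, -1.0]]
wrist_force: [0.5, 0.3, 0.5]
gripper_width: 1.0
grip_force: 0.0
```

In the tool's units: -0.074 m / 0.5 = -0.148, -0.072 m / 0.5 = -0.144.

Emit:
{"op": "play_rows", "data": {"commands": [[[0,0,0,-0.06,0],[0,0,0,-0.1,0],[0,0,0,-0.13,0],[0,0,0,-0.144,0],[0,0,0,-0.148,0]]]}}

```text
time_s: 15.62
ee_pos: [441.5, -21.6, 13.0]
eef_rot: [[-0.355, 0.935, -0.002], [0.935, 0.355, 0.0], [0.001, -0.002, -1.0]]
wrist_force: [0.0, -0.2, 0.1]
gripper_width: 1.002
grip_force: 0.0
```

Emit:
{"op": "play_rows", "data": {"commands": [[[0,0,0,0,0],[0.3,0,0,0,0],[0.6,0,0,0,0],[1,0,0,0,0],[1,0,0,0,0]]]}}

```text
time_s: 16.03
ee_pos: [442.8, -22.1, 15.5]
eef_rot: [[-0.353, 0.935, 0.002], [0.935, 0.353, 0.001], [-0.0, 0.002, -1.0]]
wrist_force: [-1.2, 0.5, 7.2]
gripper_width: 0.714
grip_force: 62.7
```

In the tool's units: 0.05 m / 0.5 = 0.1, 0.03 m / 0.5 = 0.06.

Emit:
{"op": "play_rows", "data": {"commands": [[[1,0,0,0,0],[1,0,0,0,0],[1,0,0,0.02,0],[1,0,0,0.06,0],[1,0,0,0.1,0]]]}}

```text
time_s: 16.45
ee_pos: [441.4, -22.3, 65.1]
eef_rot: [[-0.353, 0.936, -0.001], [0.936, 0.353, -0.0], [0.0, -0.001, -1.0]]
wrist_force: [0.4, -0.1, -3.2]
gripper_width: 0.707
grip_force: 65.8
```

In the tool's units: 0.01 m / 0.5 = 0.02.

Emit:
{"op": "play_rows", "data": {"commands": [[[1,0,0,0.02,0],[1,0,0,0.02,0],[1,0,0,0.02,0],[1,0,0,0.02,0],[1,0,0,0.02,0]]]}}

```text
time_s: 16.87
ee_pos: [441.4, -22.2, 73.7]
eef_rot: [[-0.353, 0.936, -0.001], [0.936, 0.353, -0.0], [0.0, -0.001, -1.0]]
wrist_force: [-0.7, 0.1, -2.7]
gripper_width: 0.707
grip_force: 65.9
```

Emit:
{"op": "play_rows", "data": {"commands": [[[1,0,0,0,0]]]}}

```text
time_s: 16.95
ee_pos: [441.4, -22.4, 73.6]
eef_rot: [[-0.353, 0.936, -0.001], [0.936, 0.353, -0.0], [0.0, -0.001, -1.0]]
wrist_force: [0.4, -0.2, -3.0]
gripper_width: 0.706
grip_force: 65.9
```

Emit:
{"op": "play_rows", "data": {"commands": [[[1,0,0,0,0]]]}}

```text
time_s: 17.03
ee_pos: [441.6, -22.4, 73.8]
eef_rot: [[-0.353, 0.936, -0.001], [0.936, 0.353, -0.0], [0.0, -0.001, -1.0]]
wrist_force: [-0.1, 0.3, -3.2]
gripper_width: 0.709
grip_force: 65.9
```

Emit:
{"op": "play_rows", "data": {"commands": [[[1,0,0,0,0]]]}}

```text
time_s: 17.12
ee_pos: [441.8, -22.4, 73.9]
eef_rot: [[-0.353, 0.936, -0.001], [0.936, 0.353, -0.0], [0.0, -0.001, -1.0]]
wrist_force: [0.5, -1.1, -3.2]
gripper_width: 0.709
grip_force: 65.9
```

Tin A weighs about 3.0 N. Set it down.

In the tool's units: -0.059 m / 0.5 = -0.118, -0.057 m / 0.5 = -0.114.

Emit:
{"op": "play_rows", "data": {"commands": [[[1,0,0,-0.04,0],[1,0,0,-0.08,0],[1,0,0,-0.104,0],[1,0,0,-0.114,0],[1,0,0,-0.118,0]]]}}

```text
time_s: 17.53
ee_pos: [441.0, -22.4, 15.3]
eef_rot: [[-0.353, 0.936, -0.002], [0.936, 0.353, 0.001], [0.001, -0.002, -1.0]]
wrist_force: [-14.3, 0.3, 46.8]
gripper_width: 0.706
grip_force: 67.4
```

In the tool's units: -0.001 m / 0.5 = -0.002.

Emit:
{"op": "play_rows", "data": {"commands": [[[1,0,0,-0.002,0],[1,0,0,-0.002,0]]]}}

```text
time_s: 17.7
ee_pos: [441.0, -22.3, 15.5]
eef_rot: [[-0.353, 0.936, -0.001], [0.936, 0.353, 0.001], [0.002, -0.001, -1.0]]
wrist_force: [-9.2, 0.0, 21.8]
gripper_width: 0.711
grip_force: 66.8
```

In the tool's units: 0.003 m / 0.5 = 0.006.

Emit:
{"op": "play_rows", "data": {"commands": [[[0.8,0,0,0.006,0],[0.3,0,0,0.006,0],[0,0,0,0.006,0],[0,0,0,0.006,0],[0,0,0,0.006,0]]]}}

```text
time_s: 18.12
ee_pos: [442.4, -22.3, 17.4]
eef_rot: [[-0.353, 0.936, 0.001], [0.936, 0.353, -0.0], [-0.0, 0.0, -1.0]]
wrist_force: [0.5, -0.1, 0.6]
gripper_width: 1.001
grip_force: 0.0
```

In the tool's units: 0.11 m / 0.5 = 0.22, 0.075 m / 0.5 = 0.15.

Emit:
{"op": "play_rows", "data": {"commands": [[[0,0,0,0,0],[0,0,0,0.02,0],[0,0,0,0.08,0],[0,0,0,0.15,0],[0,0,0,0.22,0]]]}}

```text
time_s: 18.53
ee_pos: [441.2, -22.6, 128.1]
eef_rot: [[-0.353, 0.936, -0.002], [0.936, 0.353, -0.001], [-0.0, -0.002, -1.0]]
wrist_force: [1.9, -0.3, -0.4]
gripper_width: 0.998
grip_force: 0.0
```

In the tool's units: -0.136 m / 0.5 = -0.272, -0.115 m / 0.5 = -0.23.

Emit:
{"op": "play_rows", "data": {"commands": [[[0,-0.006,-0.05,0.06,0],[0,-0.014,-0.11,0.12,0],[0,-0.022,-0.17,0.16,0],[0,-0.03,-0.23,0.18,0],[0,-0.036,-0.272,0.18,0]]]}}

```text
time_s: 18.95
ee_pos: [424.8, -161.3, 220.0]
eef_rot: [[-0.352, 0.936, 0.005], [0.936, 0.352, -0.001], [-0.003, 0.004, -1.0]]
wrist_force: [-0.3, -1.1, 0.3]
gripper_width: 1.002
grip_force: 0.0
```

Emit:
{"op": "play_rows", "data": {"commands": [[[0,0,0,0,0],[0,0,0,0,0],[0,0,0,0,0]]]}}

```text
time_s: 19.2
ee_pos: [423.9, -157.5, 217.0]
eef_rot: [[-0.353, 0.935, -0.001], [0.935, 0.353, 0.001], [0.001, -0.0, -1.0]]
wrist_force: [-0.2, 0.4, 0.2]
gripper_width: 0.998
grip_force: 0.0
```

```bash
python3 t.py w8
```

```text
[ 424.  -157.2  216.9] [ 0.3  1.  -0.7] [-0.21  0.17  0.52  2.02 -0.1   0.97  0.72]
(442, -23) pred 406 63 40.3 [([405.5, 65.5, 38.79999923706055], [441.9, -24.5])]
(425.5, -159) pred 322 220 36.0 [([322.5, 210.5, 34.900001525878906], [422.8, -150.9])]
(584.5, -233.5) pred 452 351 31.3 [([456.5, 334.5, 29.899999618530273], [580.9, -216.8]), ([447.5, 353.5, 28.799999237060547], [581.9, -237.9])]
```

```bash
python3 -c "
import cv2
a=cv2.imread('pics/w8.png')[130:290,220:420]; cv2.imwrite('pics/w8c.png',cv2.resize(a,None,fx=3,fy=3))"
```

```text
(no output)
```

View pics/w8c.png

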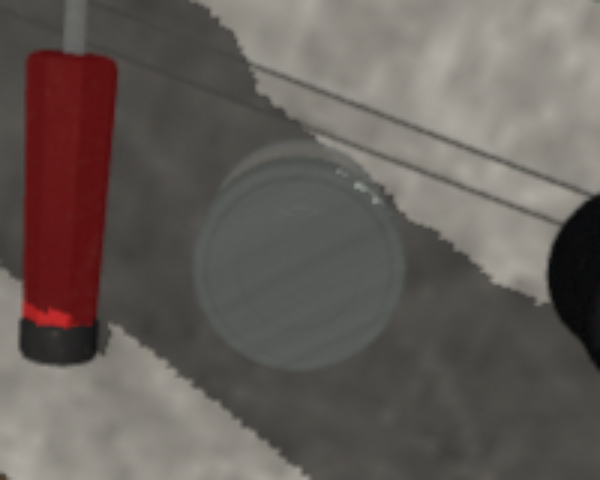

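The lid is centred at crop (299,264), which puts it under the TCP. The screwdriver handle lies close to the left finger, so I'll turn +0.75 rad before going down.

In the tool's units: -0.07 m / 0.5 = -0.14, -0.055 m / 0.5 = -0.11, 0.36 rad / 1.5708 = 0.2292.

Emit:
{"op": "play_rows", "data": {"commands": [[[0,0,0,-0.02,0.0764],[0,0,0,-0.05,0.1528],[0,0,0,-0.08,0.2292],[0,0,0,-0.11,0.3056],[0,0,0,-0.14,0.382]]]}}

```text
time_s: 19.67
ee_pos: [424.2, -156.8, 146.3]
eef_rot: [[-0.824, 0.566, -0.001], [0.566, 0.824, 0.001], [0.001, 0.0, -1.0]]
wrist_force: [0.3, 0.2, 0.5]
gripper_width: 0.999
grip_force: 0.0
```

In the tool's units: -0.1 m / 0.5 = -0.2, -0.08 m / 0.5 = -0.16, 0.15 rad / 1.5708 = 0.0955.

Emit:
{"op": "play_rows", "data": {"commands": [[[0,0,0,-0.02,0.0637],[0,0,0,-0.06,0.0955],[0,0,0,-0.11,0.0955],[0,0,0,-0.16,0.0955],[0,0,0,-0.2,0.0955]]]}}

```text
time_s: 20.08
ee_pos: [423.7, -156.8, 45.5]
eef_rot: [[-0.897, 0.442, -0.001], [0.442, 0.897, 0.001], [0.001, 0.0, -1.0]]
wrist_force: [0.3, 0.6, 0.1]
gripper_width: 1.003
grip_force: 0.0
```

In the tool's units: -0.033 m / 0.5 = -0.066, -0.031 m / 0.5 = -0.062.

Emit:
{"op": "play_rows", "data": {"commands": [[[0,0,0,-0.03,0],[0,0,0,-0.05,0],[0,0,0,-0.062,0],[0,0,0,-0.066,0],[0,0,0,-0.066,0]]]}}

```text
time_s: 20.5
ee_pos: [424.0, -157.6, 14.0]
eef_rot: [[-0.897, 0.443, -0.001], [0.443, 0.897, 0.0], [0.001, 0.0, -1.0]]
wrist_force: [-0.2, 0.1, 0.1]
gripper_width: 0.999
grip_force: 0.0
```

Emit:
{"op": "play_rows", "data": {"commands": [[[0.3,0,0,0,0],[0.6,0,0,0,0],[1,0,0,0,0],[1,0,0,0,0],[1,0,0,0,0]]]}}

```text
time_s: 20.92
ee_pos: [424.6, -158.4, 15.3]
eef_rot: [[-0.896, 0.444, 0.002], [0.444, 0.896, -0.0], [-0.001, 0.001, -1.0]]
wrist_force: [-1.3, 0.4, 7.5]
gripper_width: 0.712
grip_force: 62.7
```

In the tool's units: 0.06 m / 0.5 = 0.12, 0.05 m / 0.5 = 0.1.

Emit:
{"op": "play_rows", "data": {"commands": [[[1,0,0,0,0],[1,0,0,0.02,0],[1,0,0,0.06,0],[1,0,0,0.1,0],[1,0,0,0.12,0]]]}}

```text
time_s: 21.33
ee_pos: [424.3, -158.4, 76.2]
eef_rot: [[-0.896, 0.444, 0.001], [0.444, 0.896, -0.0], [-0.001, 0.001, -1.0]]
wrist_force: [0.1, -0.2, -6.4]
gripper_width: 0.702
grip_force: 66.9
```

Emit:
{"op": "play_rows", "data": {"commands": [[[1,0,0,0,0],[1,0,0,0,0],[1,0,0,0,0],[1,0,0,0,0]]]}}

```text
time_s: 21.67
ee_pos: [423.3, -158.0, 73.5]
eef_rot: [[-0.896, 0.444, -0.002], [0.444, 0.896, 0.0], [0.002, -0.0, -1.0]]
wrist_force: [0.4, 0.1, -5.6]
gripper_width: 0.706
grip_force: 66.9
```

Emit:
{"op": "play_rows", "data": {"commands": [[[1,0,0,0,0]]]}}

```text
time_s: 21.75
ee_pos: [423.4, -158.1, 73.5]
eef_rot: [[-0.896, 0.444, -0.002], [0.444, 0.896, 0.0], [0.002, -0.0, -1.0]]
wrist_force: [-0.6, 0.2, -5.4]
gripper_width: 0.707
grip_force: 66.9
```

Emit:
{"op": "play_rows", "data": {"commands": [[[1,0,0,0,0]]]}}

```text
time_s: 21.83
ee_pos: [423.6, -158.2, 73.7]
eef_rot: [[-0.896, 0.444, -0.001], [0.444, 0.896, 0.0], [0.001, -0.0, -1.0]]
wrist_force: [0.4, -0.7, -5.6]
gripper_width: 0.71
grip_force: 66.9
```

Tin B weighs about 5.5 N. I'll set it down and weigh tin C too.

In the tool's units: -0.055 m / 0.5 = -0.11, -0.053 m / 0.5 = -0.106.

Emit:
{"op": "play_rows", "data": {"commands": [[[1,0,0,-0.04,0],[1,0,0,-0.076,0],[1,0,0,-0.096,0],[1,0,0,-0.106,0],[1,0,0,-0.11,0]]]}}

```text
time_s: 22.25
ee_pos: [423.5, -158.3, 18.4]
eef_rot: [[-0.896, 0.444, -0.002], [0.444, 0.896, 0.0], [0.002, -0.0, -1.0]]
wrist_force: [0.4, 0.5, -4.6]
gripper_width: 0.707
grip_force: 66.8
```

In the tool's units: -0.003 m / 0.5 = -0.006, -0.002 m / 0.5 = -0.004.

Emit:
{"op": "play_rows", "data": {"commands": [[[1,0,0,-0.002,0],[1,0,0,-0.004,0],[1,0,0,-0.006,0]]]}}

```text
time_s: 22.5
ee_pos: [424.5, -158.4, 16.8]
eef_rot: [[-0.896, 0.444, 0.001], [0.444, 0.896, -0.0], [-0.001, 0.0, -1.0]]
wrist_force: [-0.5, -0.4, -5.7]
gripper_width: 0.712
grip_force: 66.8
```

In the tool's units: -0.002 m / 0.5 = -0.004, -0.001 m / 0.5 = -0.002.

Emit:
{"op": "play_rows", "data": {"commands": [[[1,0,0,-0.002,0],[1,0,0,-0.004,0],[1,0,0,-0.004,0]]]}}

```text
time_s: 22.75
ee_pos: [424.5, -158.3, 15.3]
eef_rot: [[-0.896, 0.444, 0.001], [0.444, 0.896, 0.0], [-0.001, 0.001, -1.0]]
wrist_force: [-2.6, 1.0, 10.0]
gripper_width: 0.707
grip_force: 67.5
```

In the tool's units: 0.001 m / 0.5 = 0.002.

Emit:
{"op": "play_rows", "data": {"commands": [[[0.8,0,0,0.002,0],[0.3,0,0,0.002,0],[0,0,0,0.002,0],[0,0,0,0.002,0],[0,0,0,0.002,0]]]}}

```text
time_s: 23.17
ee_pos: [424.4, -158.4, 15.5]
eef_rot: [[-0.896, 0.444, 0.001], [0.444, 0.896, -0.0], [-0.001, 0.0, -1.0]]
wrist_force: [0.3, 0.6, -0.4]
gripper_width: 0.998
grip_force: 0.0
```

In the tool's units: 0.11 m / 0.5 = 0.22, 0.075 m / 0.5 = 0.15.

Emit:
{"op": "play_rows", "data": {"commands": [[[0,0,0,0,0],[0,0,0,0.02,0],[0,0,0,0.08,0],[0,0,0,0.15,0],[0,0,0,0.22,0]]]}}

```text
time_s: 23.58
ee_pos: [423.2, -158.3, 126.2]
eef_rot: [[-0.896, 0.444, -0.002], [0.444, 0.896, -0.0], [0.002, -0.001, -1.0]]
wrist_force: [1.3, 0.4, 0.4]
gripper_width: 1.0
grip_force: 0.0
```

In the tool's units: 0.13 m / 0.5 = 0.26, 0.1 m / 0.5 = 0.2, -0.5 rad / 1.5708 = -0.3183.

Emit:
{"op": "play_rows", "data": {"commands": [[[0,0.03,-0.014,0.06,-0.0637],[0,0.08,-0.036,0.12,-0.1273],[0,0.14,-0.064,0.17,-0.191],[0,0.2,-0.092,0.18,-0.2546],[0,0.26,-0.12,0.18,-0.3183]]]}}

```text
time_s: 24.0
ee_pos: [556.7, -219.1, 218.3]
eef_rot: [[-0.57, 0.821, 0.005], [0.821, 0.57, -0.001], [-0.004, 0.004, -1.0]]
wrist_force: [0.8, -0.9, -0.2]
gripper_width: 0.998
grip_force: 0.0
```

In the tool's units: 0.03 m / 0.5 = 0.06, 0.02 m / 0.5 = 0.04, -0.25 rad / 1.5708 = -0.1592.

Emit:
{"op": "play_rows", "data": {"commands": [[[0,0.04,-0.02,0,-0.0637],[0,0.06,-0.03,0,-0.1273],[0,0.06,-0.03,0,-0.1592],[0,0.06,-0.03,0,-0.1592],[0,0.06,-0.03,0,-0.1592]]]}}

```text
time_s: 24.42
ee_pos: [583.7, -233.2, 214.9]
eef_rot: [[-0.355, 0.935, -0.001], [0.935, 0.355, 0.0], [0.0, -0.001, -1.0]]
wrist_force: [-0.8, 0.6, 0.5]
gripper_width: 1.001
grip_force: 0.0
```

```bash
python3 t.py w9; python3 -c "
import cv2
a=cv2.imread('pics/w9.png')[100:330,170:470]; cv2.imwrite('pics/w9c.png',cv2.resize(a,None,fx=2.5,fy=2.5))"
```

```text
[ 583.6 -233.1  215.1] [-0.4  0.4 -0.4] [-0.09  0.49  0.57  1.62 -0.29  1.12  0.92]
(442, -23) out
(425.5, -159) pred 157 54 43.9 [([164.5, 46.5, 46.099998474121094], [429.5, -152.4]), ([176.5, 67.5, 40.5], [441.2, -163.0])]
(584.5, -233.5) pred 322 219 36.3 [([321.5, 207.5, 31.600000381469727], [580.8, -224.2])]
```

View pics/w9c.png

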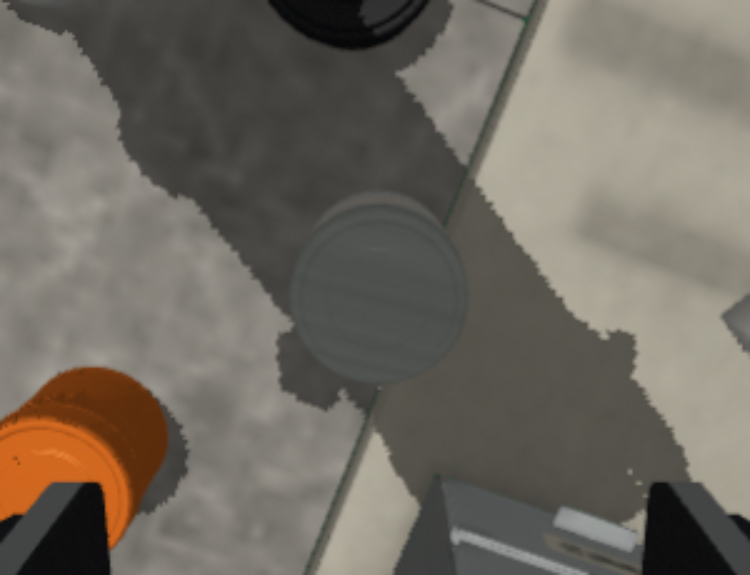

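Tin C's lid is at crop (380,293), under the TCP. The larger cabinet's corner is at crop (440,475), so I'll check the clearance numerically.

```bash
python3 - <<'E'
from h import *
import pickle
L=lambda n:pickle.load(open(n+'.pkl','rb'))
t,s,w=L('top0'),L('scene0'),L('w9')
def tri(n,*v):
    A=np.zeros((3,3));b=np.zeros(3)
    for c,p in v:
        o,d=ray(c,*p); d/=np.linalg.norm(d); M=np.eye(3)-np.outer(d,d); A+=M;b+=M@o
    x=np.linalg.solve(A,b); print(n,x.round(),[tuple(np.round(np.array(proj(c,x))-p,1)) for c,p in v])
tri('roof near',(t,(387,245)),(s,(250,286)))
tri('roof far',(t,(387,162)),(s,(289,388)))
tri('drawer near',(t,(374,200)),(s,(293,333)))
tri('roof near',(t,(387,245)),(s,(250,286)),(w,(346,290)))
tri('drawer near+w',(t,(374,200)),(s,(293,333)),(w,(346,290)))
g=lambda p:(p[0]/2.5+170,p[1]/2.5+100)
for z in (0,60,120,180): print(z,onz(w,*g((440,475)),z).round(),onz(w,*g((395,575)),z).round(),onz(w,*g((640,530)),z).round())
E
```

```text
roof near [ 625. -321.  138.] [(np.float64(2.7), np.float64(0.6)), (np.float64(3.5), np.float64(-0.2))]
roof far [ 914. -314.  139.] [(np.float64(-0.0), np.float64(-0.0)), (np.float64(-0.0), np.float64(0.0))]
drawer near [ 781. -266.  133.] [(np.float64(-1.1), np.float64(-0.3)), (np.float64(-1.5), np.float64(0.1))]
roof near [ 620. -309.   94.] [(np.float64(-2.9), np.float64(3.9)), (np.float64(9.5), np.float64(4.0)), (np.float64(-16.4), np.float64(37.1))]
drawer near+w [ 727. -278.   43.] [(np.float64(-0.7), np.float64(21.1)), (np.float64(-9.7), np.float64(-4.6)), (np.float64(97.5), np.float64(18.1))]
0 [ 642. -311.    0.] [ 642. -363.    0.] [ 734. -304.    0.]
60 [ 628. -287.   60.] [ 628. -330.   60.] [ 705. -281.   60.]
120 [ 614. -263.  120.] [ 614. -298.  120.] [ 675. -259.  120.]
180 [ 600. -239.  180.] [ 600. -265.  180.] [ 645. -236.  180.]
```

In the tool's units: -0.15 m / 0.5 = -0.3, 0.001 m / 0.5 = 0.002.

Emit:
{"op": "play_rows", "data": {"commands": [[[0,0.002,0,-0.06,0],[0,0.002,0,-0.13,0],[0,0.002,0,-0.2,0],[0,0.002,0,-0.26,0],[0,0.002,0,-0.3,0]]]}}

```text
time_s: 24.88
ee_pos: [583.3, -232.2, 62.7]
eef_rot: [[-0.355, 0.935, -0.003], [0.935, 0.355, 0.001], [0.002, -0.002, -1.0]]
wrist_force: [0.9, 0.6, 0.3]
gripper_width: 1.004
grip_force: 0.0
```

In the tool's units: -0.051 m / 0.5 = -0.102, -0.05 m / 0.5 = -0.1.

Emit:
{"op": "play_rows", "data": {"commands": [[[0,0,0,-0.04,0],[0,0,0,-0.07,0],[0,0,0,-0.09,0],[0,0,0,-0.1,0],[0,0,0,-0.102,0]]]}}

```text
time_s: 25.3
ee_pos: [584.7, -233.0, 13.9]
eef_rot: [[-0.354, 0.935, -0.001], [0.935, 0.354, 0.0], [0.001, -0.0, -1.0]]
wrist_force: [0.6, 0.0, 0.8]
gripper_width: 1.0
grip_force: 0.0
```

Emit:
{"op": "play_rows", "data": {"commands": [[[0.3,0,0,0,0],[0.6,0,0,0,0],[1,0,0,0,0],[1,0,0,0,0],[1,0,0,0,0]]]}}

```text
time_s: 25.72
ee_pos: [585.7, -233.6, 15.8]
eef_rot: [[-0.353, 0.936, 0.002], [0.936, 0.353, -0.0], [-0.001, 0.002, -1.0]]
wrist_force: [-1.4, 0.7, 6.0]
gripper_width: 0.707
grip_force: 63.8
```

In the tool's units: 0.06 m / 0.5 = 0.12, 0.05 m / 0.5 = 0.1.

Emit:
{"op": "play_rows", "data": {"commands": [[[1,0,0,0,0],[1,0,0,0.02,0],[1,0,0,0.06,0],[1,0,0,0.1,0],[1,0,0,0.12,0]]]}}

```text
time_s: 26.13
ee_pos: [585.9, -233.8, 77.1]
eef_rot: [[-0.353, 0.936, 0.003], [0.936, 0.353, -0.001], [-0.002, 0.002, -1.0]]
wrist_force: [0.9, -0.8, -2.2]
gripper_width: 0.712
grip_force: 65.7
```

Emit:
{"op": "play_rows", "data": {"commands": [[[1,0,0,0,0],[1,0,0,0,0],[1,0,0,0,0],[1,0,0,0,0]]]}}

```text
time_s: 26.47
ee_pos: [584.3, -232.8, 73.1]
eef_rot: [[-0.353, 0.936, -0.002], [0.936, 0.353, 0.001], [0.001, -0.001, -1.0]]
wrist_force: [-0.3, 0.1, -2.1]
gripper_width: 0.706
grip_force: 65.7
```

Emit:
{"op": "play_rows", "data": {"commands": [[[1,0,0,0,0]]]}}

```text
time_s: 26.55
ee_pos: [584.4, -233.0, 73.3]
eef_rot: [[-0.353, 0.936, -0.002], [0.936, 0.353, 0.0], [0.001, -0.001, -1.0]]
wrist_force: [-0.4, -0.1, -3.7]
gripper_width: 0.711
grip_force: 65.7
```

Emit:
{"op": "play_rows", "data": {"commands": [[[1,0,0,0,0]]]}}

```text
time_s: 26.63
ee_pos: [584.6, -233.2, 73.5]
eef_rot: [[-0.353, 0.936, -0.001], [0.936, 0.353, 0.0], [0.001, -0.001, -1.0]]
wrist_force: [0.3, -0.3, -2.2]
gripper_width: 0.707
grip_force: 65.7
```

Tin C weighs about 2.6 N, so tin B is the heaviest. I'll set C down and go back to B.

In the tool's units: -0.055 m / 0.5 = -0.11, -0.053 m / 0.5 = -0.106.

Emit:
{"op": "play_rows", "data": {"commands": [[[1,0,0,-0.04,0],[1,0,0,-0.076,0],[1,0,0,-0.096,0],[1,0,0,-0.106,0],[1,0,0,-0.11,0]]]}}

```text
time_s: 27.05
ee_pos: [584.5, -233.2, 18.4]
eef_rot: [[-0.353, 0.936, -0.002], [0.936, 0.353, 0.0], [0.001, -0.001, -1.0]]
wrist_force: [0.3, 0.6, -3.3]
gripper_width: 0.709
grip_force: 65.7
```

In the tool's units: -0.005 m / 0.5 = -0.01, -0.001 m / 0.5 = -0.002.

Emit:
{"op": "play_rows", "data": {"commands": [[[1,0,0,-0.002,0],[1,0,0,-0.006,0],[1,0,0,-0.008,0],[1,0,0,-0.01,0],[1,0,0,-0.01,0]]]}}

```text
time_s: 27.47
ee_pos: [585.6, -233.5, 15.8]
eef_rot: [[-0.353, 0.936, 0.002], [0.936, 0.353, 0.0], [-0.001, 0.001, -1.0]]
wrist_force: [-3.1, 1.5, 6.5]
gripper_width: 0.71
grip_force: 66.1
```

Emit:
{"op": "play_rows", "data": {"commands": [[[0.8,0,0,0.002,0],[0.3,0,0,0.002,0],[0,0,0,0.002,0],[0,0,0,0.002,0],[0,0,0,0.002,0]]]}}

```text
time_s: 27.88
ee_pos: [585.3, -233.4, 15.5]
eef_rot: [[-0.353, 0.936, 0.001], [0.936, 0.353, -0.0], [-0.0, 0.0, -1.0]]
wrist_force: [0.4, 0.8, -0.5]
gripper_width: 1.0
grip_force: 0.0
```

Emit:
{"op": "play_rows", "data": {"commands": [[[0,0,0,0,0],[0,0,0,0.02,0],[0,0,0,0.08,0],[0,0,0,0.15,0],[0,0,0,0.22,0]]]}}

```text
time_s: 28.3
ee_pos: [584.4, -233.3, 126.8]
eef_rot: [[-0.353, 0.936, -0.001], [0.936, 0.353, -0.0], [0.0, -0.001, -1.0]]
wrist_force: [0.5, 0.2, 0.1]
gripper_width: 1.0
grip_force: 0.0
```

In the tool's units: -0.13 m / 0.5 = -0.26, -0.1 m / 0.5 = -0.2, 0.5 rad / 1.5708 = 0.3183.

Emit:
{"op": "play_rows", "data": {"commands": [[[0,-0.03,0.014,0.06,0.0637],[0,-0.08,0.036,0.12,0.1273],[0,-0.14,0.064,0.17,0.191],[0,-0.2,0.092,0.18,0.2546],[0,-0.26,0.12,0.18,0.3183]]]}}

```text
time_s: 28.72
ee_pos: [454.8, -173.6, 218.0]
eef_rot: [[-0.761, 0.648, 0.005], [0.648, 0.761, -0.001], [-0.004, 0.002, -1.0]]
wrist_force: [0.2, -0.3, -0.5]
gripper_width: 0.998
grip_force: 0.0
```

In the tool's units: -0.031 m / 0.5 = -0.062, -0.03 m / 0.5 = -0.06, 0.25 rad / 1.5708 = 0.1592.

Emit:
{"op": "play_rows", "data": {"commands": [[[0,-0.04,0.02,0,0.0637],[0,-0.06,0.03,0,0.1273],[0,-0.062,0.03,0,0.1592],[0,-0.062,0.03,0,0.1592],[0,-0.062,0.03,0,0.1592]]]}}

```text
time_s: 29.13
ee_pos: [424.2, -158.5, 216.0]
eef_rot: [[-0.895, 0.446, 0.001], [0.446, 0.895, -0.0], [-0.001, 0.001, -1.0]]
wrist_force: [0.4, 0.2, -0.6]
gripper_width: 0.998
grip_force: 0.0
```

```bash
python3 t.py w10
```

```text
[ 424.4 -158.6  215.8] [-0.7  0.2  0.8] [-0.13  0.17  0.43  2.02 -0.08  0.97  1.45]
(442, -23) pred 480 165 36.2 [([479.5, 165.5, 36.0], [442.2, -23.8]), ([456.5, 159.5, 32.5], [429.4, -38.7])]
(425.5, -159) pred 321 220 35.0 [([319.5, 212.5, 38.20000076293945], [419.1, -157.0])]
(584.5, -233.5) pred 325 395 27.2 [([321.5, 395.5, 27.100000381469727], [583.5, -236.9])]
```

In the tool's units: -0.15 m / 0.5 = -0.3, -0.13 m / 0.5 = -0.26.

Emit:
{"op": "play_rows", "data": {"commands": [[[0,0,0,-0.06,0],[0,0,0,-0.13,0],[0,0,0,-0.2,0],[0,0,0,-0.26,0],[0,0,0,-0.3,0]]]}}

```text
time_s: 29.6
ee_pos: [423.3, -158.4, 62.7]
eef_rot: [[-0.895, 0.446, -0.003], [0.446, 0.895, -0.0], [0.002, -0.001, -1.0]]
wrist_force: [-0.0, 1.3, -0.2]
gripper_width: 0.995
grip_force: 0.0
```

In the tool's units: -0.051 m / 0.5 = -0.102, -0.05 m / 0.5 = -0.1.

Emit:
{"op": "play_rows", "data": {"commands": [[[0,0,0,-0.04,0],[0,0,0,-0.07,0],[0,0,0,-0.09,0],[0,0,0,-0.1,0],[0,0,0,-0.102,0]]]}}

```text
time_s: 30.02
ee_pos: [424.0, -158.5, 13.7]
eef_rot: [[-0.896, 0.445, -0.001], [0.445, 0.896, -0.0], [0.001, -0.001, -1.0]]
wrist_force: [-0.9, 0.8, -0.1]
gripper_width: 1.001
grip_force: 0.0
```

Emit:
{"op": "play_rows", "data": {"commands": [[[0.3,0,0,0,0],[0.6,0,0,0,0],[1,0,0,0,0],[1,0,0,0,0],[1,0,0,0,0]]]}}

```text
time_s: 30.43
ee_pos: [424.7, -158.5, 15.4]
eef_rot: [[-0.896, 0.444, 0.002], [0.444, 0.896, -0.0], [-0.002, 0.001, -1.0]]
wrist_force: [-1.2, -0.2, 6.9]
gripper_width: 0.708
grip_force: 63.4
```

In the tool's units: 0.095 m / 0.5 = 0.19, 0.065 m / 0.5 = 0.13.

Emit:
{"op": "play_rows", "data": {"commands": [[[1,0,0,0,0],[1,0,0,0.02,0],[1,0,0,0.07,0],[1,0,0,0.13,0],[1,0,0,0.19,0]]]}}

```text
time_s: 30.85
ee_pos: [422.9, -158.1, 110.7]
eef_rot: [[-0.896, 0.444, -0.002], [0.444, 0.896, 0.0], [0.002, -0.001, -1.0]]
wrist_force: [2.4, 0.4, -5.0]
gripper_width: 0.709
grip_force: 67.0
```

In the tool's units: 0.11 m / 0.5 = 0.22, 0.105 m / 0.5 = 0.21.

Emit:
{"op": "play_rows", "data": {"commands": [[[1,0,0,0.06,0],[1,0,0,0.12,0],[1,0,0,0.17,0],[1,0,0,0.21,0],[1,0,0,0.22,0]]]}}

```text
time_s: 31.27
ee_pos: [424.9, -158.8, 222.9]
eef_rot: [[-0.896, 0.444, 0.005], [0.444, 0.896, -0.0], [-0.005, 0.002, -1.0]]
wrist_force: [0.3, -0.1, -5.4]
gripper_width: 0.706
grip_force: 67.3
```

Emit:
{"op": "play_rows", "data": {"commands": [[[1,0,0,0,0],[1,0,0,0,0],[1,0,0,0,0],[1,0,0,0,0],[1,0,0,0,0]]]}}

```text
time_s: 31.68
ee_pos: [423.3, -158.2, 218.2]
eef_rot: [[-0.896, 0.444, -0.002], [0.444, 0.896, 0.0], [0.002, -0.001, -1.0]]
wrist_force: [0.1, -0.0, -5.8]
gripper_width: 0.713
grip_force: 67.3
```

Emit:
{"op": "play_rows", "data": {"commands": [[[1,0,0,0,0],[1,0,0,0,0],[1,0,0,0,0],[1,0,0,0,0],[1,0,0,0,0]]]}}

```text
time_s: 32.1
ee_pos: [424.0, -158.3, 219.3]
eef_rot: [[-0.896, 0.444, -0.0], [0.444, 0.896, 0.0], [0.0, -0.0, -1.0]]
wrist_force: [0.2, 0.4, -5.9]
gripper_width: 0.711
grip_force: 67.3
```

Emit:
{"op": "play_rows", "data": {"commands": [[[1,0,0,0,0],[1,0,0,0,0],[1,0,0,0,0],[1,0,0,0,0],[1,0,0,0,0]]]}}

```text
time_s: 32.52
ee_pos: [424.0, -158.3, 219.3]
eef_rot: [[-0.896, 0.444, 0.0], [0.444, 0.896, 0.0], [-0.0, 0.0, -1.0]]
wrist_force: [0.3, -0.3, -5.2]
gripper_width: 0.708
grip_force: 67.3
```

```bash
python3 -c "
from h import *
o=get_obs(); print(o['qd'].round(4),o['ee_pos']); print(hand_in())"
```

```text
[-0.0003 -0.0004  0.0006  0.0005 -0.0004  0.0015  0.0007] [ 424.03077608 -158.27364914  219.33041221]
the job is handed in; nothing more can be done
None
```

The job is handed in, with no verdict returned: the carton is flat in the shut top drawer, the two lighter tins (about 3.0 N and 2.6 N) stand on the table, and the heaviest (about 5.5 N) is held upright and still about 20 cm up.

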